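# Empty the inspection tray into the catch tub

### The arm

A 6-joint arm with a two-finger parallel gripper is mounted at the origin on the work surface. World frame = base frame: x ahead of the robot, y to its left, z up, the work surface at z = 0. Lengths are in m, angles in rad, forces in N, time in s.
With the tool pointing down it reaches from about 0.35 to 0.975 m from the base axis. Payload 4.9 kg.
Tool frame: the origin (TCP) lies between the finger pads; the fingertips stand 22 mm ahead of it and the grasp point (between the pads) lies 3 mm ahead of it; z points along the fingers, y is the direction in which the jaws open and shut (so a half turn about z gives the same grasp; the last joint's range is limited). The gripper opens to 85 mm and grips with 20 to 120 N. Pads are 22 mm wide; open, the fingers measure 114 mm over their backs; the gripper's body (76 mm by 85 mm) begins 54 mm behind the grasp point. The pads swing forward as they close: fully open they stand 13 mm farther back than shut.
Start: joints at [-1.332, 0.053, 1.613, -0, 1.476, -0.119], TCP at [0.219, -0.585, 0.253] pointing down, gripper open.
Joint ranges: [-3.01, 3.01], [-1.01, 2.22], [0.06, 2.58], [-1.02, 4.17], [0.09, 2.62], [-3.14, 3.14]. Speed limits (rad/s): [2.57, 2.57, 3.14, 3.14, 3.14, 3.14].

### API

Orientations are given as [roll, pitch, yaw] about the fixed x, y, z axes, in that order (R = Rz(yaw) Ry(pitch) Rx(roll)).
In Python, from bench import r gives the robot as it stands. The module is installed in compiled form; this text tells all that it offers.
- The arm moves only by the tool servo_tool, never from a script. Its argument "series" is a list of rows, each an object with "gripper": the opening in per cent of the stroke, from 0 (shut) to 100 (fully open); "translation": the shift along the tool's x, y, z in m, a list of three; "twist": the turn, a rotation vector about the tool's x, y, z in rad, a list of three. In form: [{"gripper": gripper, "translation": [x, y, z], "twist": [wx, wy, wz]}, ...]. A call has exactly 5 rows; each row shifts and turns the commanded pose from where the row before left it, along the tool's axes as they then stand; what a row does not reach is not made up. A row lasts 1/12 s, in which the tool goes at most 41.7 mm and 7.16 degrees, less where a joint would pass 70% of its speed; a pose out of reach is approached as far as the arm can. A call is refused whole if a number of a shift passes 0.0417 or a number of a turn 0.125, either way. A call with a gripper value outside its range is refused whole. The fingers move at their own pace and stop on an object; "force" is the grip in N (left out, the last holds). Time passes only in rows, so rows that do not move let the fingers close, or fill a call up. It gives the time, the measured TCP pose, the force and the opening at its end, in the units of the state.
- r.observe(): the state, without advancing time (a new reading comes with each control period).
- r.grab_frame(name): name is "side" or "top"; returns a dict with "img" (400x640x3 uint8, blue, green, red), "fx", "fy", "cx", "cy" (pixels), "cam_to_world" (4x4, takes a point from camera to world coordinates). Camera axes: x right, y down, z forward; pixel columns grow to the right and rows downward; lengths in m; the calibration is good to about 2 mm. A picture is of the moment at which its call begins. There is no depth.
- r.close_job(): hands the job in, once; it reports no verdict.
The state is a dict: "clock": time; "qpos": joint angles; "qd": joint speeds; "effort": joint torques, N m; "eef_pos": TCP position; "tcp_rot": TCP orientation; "force": force on the tool from outside, world axes, zero at the start; "wrist_torque": the same for the moment, N m; "width": opening from 0.0 (shut) to 1.0 (fully open).
Only numpy, scipy, OpenCV 4.12 (cv2) and the standard library are available. Lean on these libraries where they do the work, as an engineer would, in place of code of your own. Each camera call takes 0.05 s, during which the arm holds its last target.

### The job

Stand the orange catch tub squarely under the open lip of the blue tilt tray, close up to the front of the station's foot and with its black grip facing away from the station. Then raise the tray by its black disc handle until all four blanks have slid into the tub, and lower it gently, never letting it drop, until it rests level again, and let go. Do not bump the light bar, leave the tub in place and do not disturb the other things on the bench.

Things in the scene. Friction and masses are not known exactly. Their poses are not given: they have to be found in the camera images.
- station: Inspection station, fixed to the bench (place and yaw differ each time). Origin: on the bench; its +x is the direction in which the tray empties, +z up. Dark base plate 12 mm high, x -60 to +40 mm, y -65 to +65 mm; on it a grey foot whose flat front face is at x = +40 mm (y -45 to +45 mm, up to 60 mm high). The blue tilt tray lies level on the foot, its handle at the -x end.
- tray (a joint): Tilt of the blue tray in rad: 0 = level, resting on its foot; grows as the handle is lifted; stop at 0.9. Hinge axis along the station's y. It stays up only while held: let go, it falls shut (tray about 0.45 kg, light hinge friction). The tray floor is polished: the blanks begin to slide somewhere between 0.3 and 0.55 rad. The tray is open at its +x end: inside 70 mm wide, walls 18 mm high, floor top 70 mm above the bench; its lip reaches 14 mm beyond the hinge.
- tray_hinge (a point): Point on the tray's hinge axis, midway across; 60 mm ahead (+x) of the station's origin and 68 mm above the bench. Axes turn with the tray (level: the same as the station's).
- tray_handle (a point): Centre of the tray's handle: a black disc 32 mm across and 14 mm thick, flat faces to the station's +y and -y, on an 8 mm wide steel arm at the tray's free edge. 135 mm behind (-x of) the hinge axis and 12 mm above it when level (80 mm above the bench). Pinched by its flat faces it may pivot between the fingers; the rear tray wall is 35 mm ahead of it. Moves and turns with the tray.
- lamp: Light bar fixed to the station above the tray (origin and axes as the station's): bar x -35 to -3 mm, y -80 to +105 mm, underside 279 mm above the bench, on a thin mast at x = 15, y = 98 mm (foot 38 mm across). It hangs 40 mm ahead of the level handle and over the path of the raised one, so a gripper pointing straight down hits it on the way up; leant back away from the bar (top away from the tray) by 30 to 40 degrees it passes. Not to be bumped.
- tub: Loose orange open tub, 0.15 kg, 75 (x) by 108 (y) mm, 42 mm high, walls and floor 4 mm. Origin: centre of its underside. A black upright grip block stands on its +x side. Its place: axes along the station's, -x wall 0 to 15 mm from the foot's front face. The lip (underside 66 mm above the bench) then stands over its rim, so it goes in low, from the side or front, not from straight above.
- tub_grip (a point): Point to grip the tub: in the black block (26 mm in x, 12 mm in y, 75 mm high), 50.5 mm in +x from the tub's origin and 60 mm above its underside. Axes as the tub's.
- jar: Amber glass jar with black lid, 60 mm across, 70 mm high; origin under its centre. Bystander.
- loupe: Black cup-shaped eye loupe, 44 mm across, 34 mm high; origin under its centre. Bystander.
- dome: White ceramic dome on a round foot, 60 mm across, 62 mm high; origin under its centre. Bystander.
- tweezers: Steel tweezers lying along their x, 110 mm long, 11 mm high; origin under their centre. Bystander.
- driver: Small screwdriver lying along its x, 130 mm long. Bystander.
- brush: Bench brush lying along its x, 150 mm long. Bystander.
- holder: Dark steel ring, 56 mm across, 14 mm high; origin under its centre. Bystander.
- blank0: Steel turned blank, a loose disc 20 mm across and 6 mm thick with a 10 mm hub on top (11 mm high in all), 20 g, lying in the tray at the start. Origin: centre of its underside.
- blank1: Brass turned blank, a loose disc 20 mm across and 6 mm thick with a 10 mm hub on top (11 mm high in all), 20 g, lying in the tray at the start. Origin: centre of its underside.
- blank2: Steel turned blank, a loose disc 20 mm across and 6 mm thick with a 10 mm hub on top (11 mm high in all), 20 g, lying in the tray at the start. Origin: centre of its underside.
- blank3: Brass turned blank, a loose disc 20 mm across and 6 mm thick with a 10 mm hub on top (11 mm high in all), 20 g, lying in the tray at the start. Origin: centre of its underside.

How it is judged:
By the outcome, as a careful person would: the job done as asked, in the order asked, and still so for the second after the job is handed in, with the robot touching nothing.
It also fails if it takes over 72 s, if anything falls off the work surface, if the arm or the gripper's body presses on something with over 40 N, if the wrist force passes 120 N, or if a joint passes its speed limit or range.

## Working session

There is one attempt and no reset: what is moved stays moved. The work goes in short steps, Python scripts to look and compute and a tool call to move; the robot and the scene stay as the last step left them, time stands still between calls to the robot, and variables do not carry over. Pictures are saved under pics/ and viewed, and the job is handed in when it is done.

Besides the shell and the picture viewer there is one more tool, called after "Emit:" as name(argument=value, ...) on one line, values as JSON. servo_tool: Moves the arm, as the interface text tells. Its arguments: {"type":"object","properties":{"series":{"type":"array","items":{"type":"object","properties":{"gripper":{"type":"number"},"translation":{"type":"array","items":{"type":"number"}},"twist":{"type":"array","items":{"type":"number"}}}}},"force":{"type":"number"}},"required":["series"]}

```bash
mkdir -p pics; python3 - <<'E'
from bench import r
import cv2,numpy as np
print(r.observe())
for n in("side","top"):
    f=r.grab_frame(n); cv2.imwrite(f"pics/{n}0.png",f["img"]); print(n,f["fx"],f["fy"],f["cx"],f["cy"]); print(np.round(f["cam_to_world"],4).tolist())
E
```

```text
{'clock': 0.0, 'qpos': array([-1.33200452e+00,  5.33543743e-02,  1.61430571e+00, -6.88347266e-06,
        1.47600240e+00, -1.19016760e-01]), 'qd': array([-1.95503874e-04, -4.93041418e-04, -9.81034869e-05, -1.45033058e-03,
       -7.57073699e-04,  7.64239392e-04]), 'effort': array([-4.12561149e-04, -3.93679440e+01, -3.70180678e+01, -1.00009011e-04,
        6.90198125e-03,  1.03776367e-05]), 'eef_pos': array([ 0.21873888, -0.58484953,  0.25205752]), 'tcp_rot': array([-3.13953665e+00, -2.38960954e-04,  3.57808980e-01]), 'force': array([-0.4498375 , -0.14489405,  0.41588663]), 'wrist_torque': array([-0.03211019, -0.04240301,  0.02183105]), 'width': 1.0004948605513482}
side 390.5329078620819 390.5329078620819 315.60588472745786 203.0305945525106
[[-0.9543, -0.2215, 0.2007, 0.2458], [-0.2989, 0.7224, -0.6236, 0.7554], [-0.0069, -0.6551, -0.7556, 0.9719], [0.0, 0.0, 0.0, 1.0]]
top 500.4559667269557 500.4559667269557 316.96897638847446 206.34441331000534
[[-0.0271, -0.9732, 0.2283, 0.1713], [-0.9996, 0.0266, -0.0051, 0.0257], [-0.0011, -0.2284, -0.9736, 1.4416], [0.0, 0.0, 0.0, 1.0]]
```

View pics/side0.png

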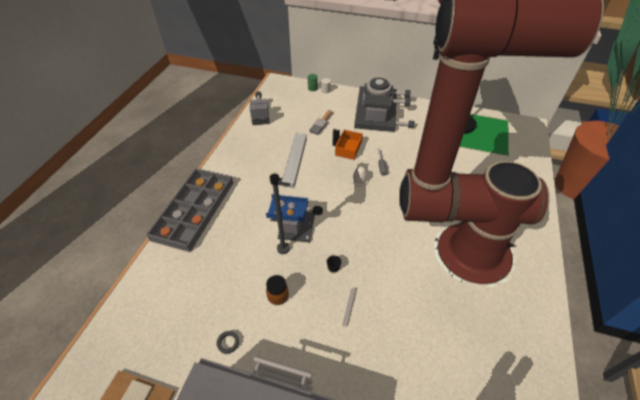

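View pics/top0.png

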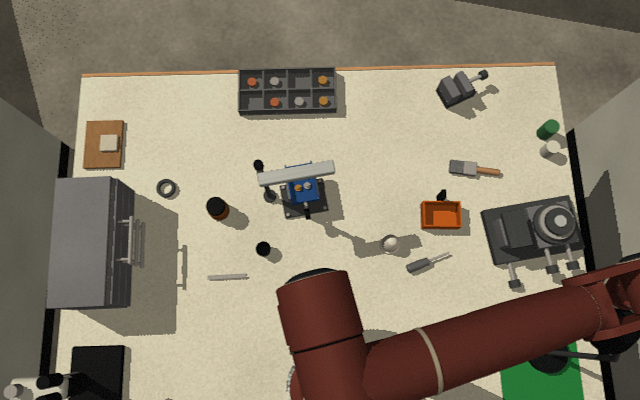

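```bash
cat > h.py <<'E'
import numpy as np,cv2
from scipy.spatial.transform import Rotation as R
def ray(f,u,v):
    d=np.array([(u-f["cx"])/f["fx"],(v-f["cy"])/f["fy"],1.]); M=f["cam_to_world"]
    return M[:3,3],M[:3,:3]@d
def onz(f,u,v,z):
    o,d=ray(f,u,v); return o+d*(z-o[2])/d[2]
def proj(f,p):
    M=f["cam_to_world"]; c=M[:3,:3].T@(np.asarray(p)-M[:3,3]); return np.array([f["fx"]*c[0]/c[2]+f["cx"],f["fy"]*c[1]/c[2]+f["cy"]])
def crop(f,u0,v0,u1,v1,s,name):
    cv2.imwrite(name,cv2.resize(f["img"][v0:v1,u0:u1],None,fx=s,fy=s,interpolation=cv2.INTER_CUBIC))
E
python3 - <<'E'
from bench import r
from h import *
f=r.grab_frame("top"); crop(f,240,140,480,290,3.3,"pics/t1.png")
f=r.grab_frame("side"); crop(f,240,120,400,280,3.7,"pics/s1.png")
E
```

```text
(no output)
```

View pics/t1.png

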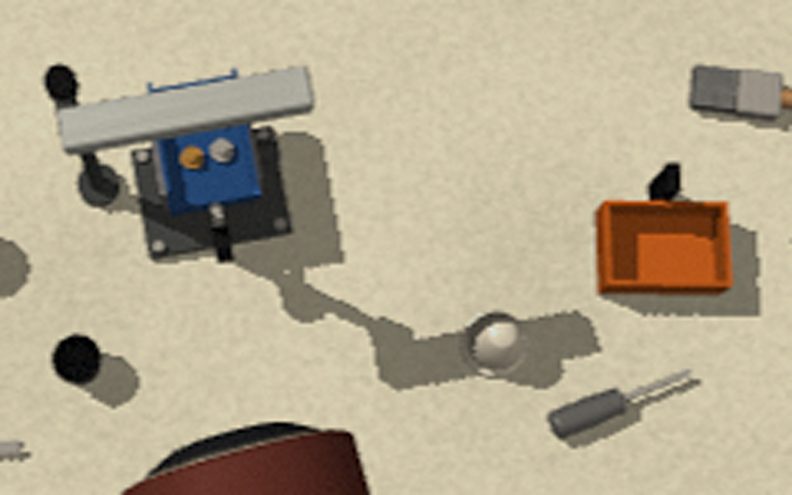

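View pics/s1.png

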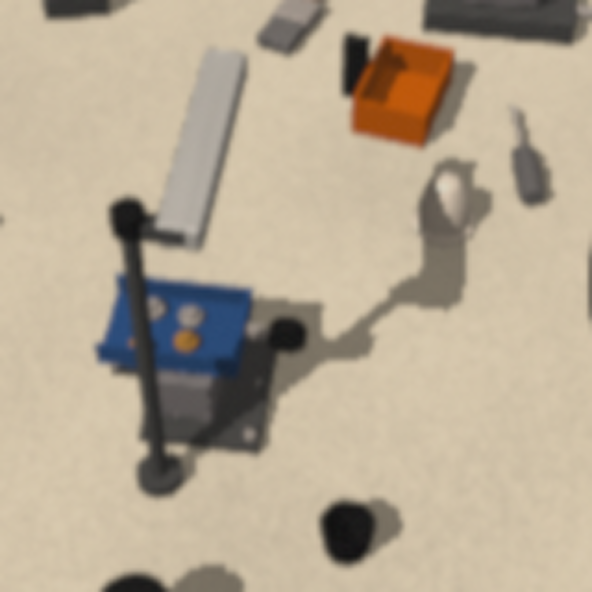

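```bash
cat > m.py <<'E'
from bench import r
from h import *
T=r.grab_frame("top"); S=r.grab_frame("side")
def mask(f,lo,hi,box):
    hsv=cv2.cvtColor(f["img"],cv2.COLOR_BGR2HSV); m=cv2.inRange(hsv,np.array(lo),np.array(hi)); k=np.zeros_like(m); a,b,c,d=box; k[b:d,a:c]=255
    return m&k
def big(m):
    c,_=cv2.findContours(m,cv2.RETR_EXTERNAL,cv2.CHAIN_APPROX_NONE); return max(c,key=cv2.contourArea)
if __name__=="__main__":
    hsv=cv2.cvtColor(T["img"],cv2.COLOR_BGR2HSV)
    for n,(u,v) in dict(bg=(380,170),bar=(290,173),plate=(290,210),blue=(303,195),tub=(440,220),hand=(307,212)).items(): print(n,hsv[v,u])
    for f,n,b in((T,"top",(400,180,480,250)),(S,"side",(320,115,375,165))):
        m=mask(f,(3,150,50),(15,255,255),b); c=big(m); q=cv2.minAreaRect(c); print(n,cv2.contourArea(c),q,cv2.boxPoints(q).tolist(), cv2.approxPolyDP(c,2.5,True)[:,0].tolist())
    m=mask(T,(100,100,30),(125,255,255),(250,150,340,230)); print("blue",cv2.approxPolyDP(big(m),1.5,True)[:,0].tolist())
    m=mask(T,(0,0,120),(179,45,255),(250,150,340,192)); c=big(m);q=cv2.minAreaRect(c);print("bar",q,[onz(T,*p,0.291)[:2].round(4).tolist() for p in cv2.boxPoints(q)])
    m=mask(S,(0,0,0),(179,255,60),(310,200,330,222)); c=big(m); print("handle side",cv2.minEnclosingCircle(c),cv2.boundingRect(c))
    m=mask(T,(0,0,0),(179,255,45),(300,200,315,222)); c=big(m); print("handle top",cv2.minAreaRect(c))
    for n,f,b in (("T",T,(415,180,460,203)),("S",S,(325,122,343,150))):
        m=mask(f,(0,0,0),(179,255,45),b); print("grip",n,cv2.boundingRect(big(m)))
E
python3 m.py
```

```text
bg [ 22  47 211]
bar [ 26  20 176]
plate [50 23 68]
blue [107 175 111]
tub [ 11 217 187]
hand [ 0 32 24]
top 1054.5 ((441.0, 214.0), (28.0, 40.0), 90.0) [[421.0, 200.0], [461.0, 200.0], [461.0, 228.0], [421.0, 228.0]] [[421, 203], [422, 228], [461, 226], [459, 201]]
side 516.0 ((347.5294494628906, 143.8823699951172), (24.253562927246094, 26.678916931152344), 14.03624439239502) [[332.5294494628906, 153.8823699951172], [339.0000305175781, 128.00001525878906], [362.5294494628906, 133.8823699951172], [356.0588684082031, 159.7647247314453]] [[345, 130], [335, 144], [336, 154], [353, 158], [361, 134]]
blue [[314, 178], [288, 182], [292, 204], [302, 203], [305, 200], [309, 202], [319, 198]]
bar ((292.3377685546875, 171.01300048828125), (19.0863094329834, 85.1719741821289), 80.66500091552734) [[0.539, 0.1811], [0.5684, -0.0221], [0.5207, -0.0279], [0.4919, 0.1735]]
handle side ((315.0, 214.0), 8.602425575256348) (310, 206, 13, 16)
handle top ((307.0, 209.5), (17.0, 14.0), 90.0)
grip T (437, 190, 9, 11)
grip S (334, 131, 5, 14)
```

```bash
python3 - <<'E'
from m import *
crop(T,255,150,335,225,10,"pics/t2.png"); crop(T,415,180,470,235,10,"pics/t3.png"); crop(S,255,185,335,260,8,"pics/s2.png")
E
```

```text
(no output)
```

View pics/t2.png

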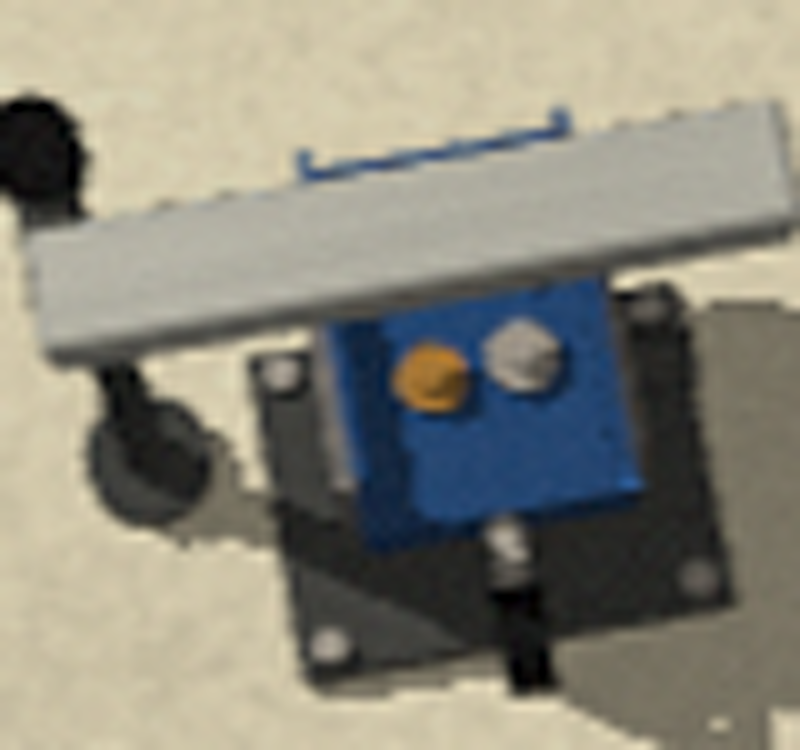

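View pics/t3.png

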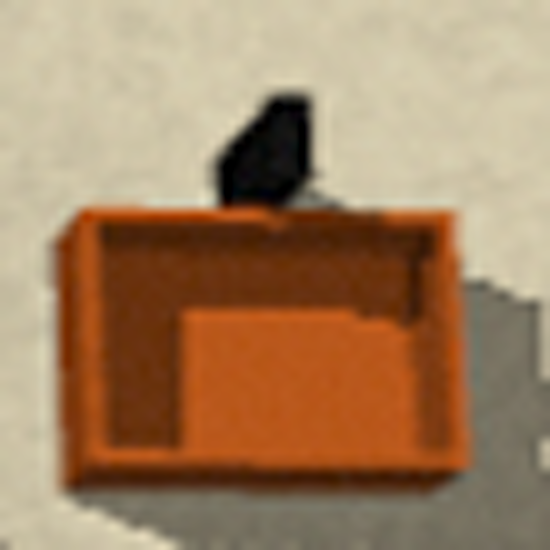

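View pics/s2.png

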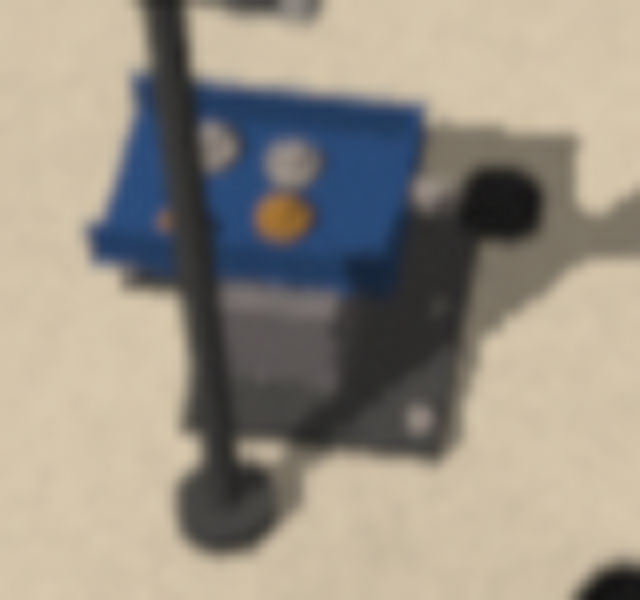

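```bash
python3 - <<'E'
from m import *
def P(x,y,o,s,z,f): return onz(f,o[0]+(x+.5)/s-.5,o[1]+(y+.5)/s-.5,z)
o=(255,150); t=lambda x,y,z:P(x,y,o,10,z,T)
b=np.array([t(*p,.014) for p in((282,372),(328,645),(700,575),(655,305))]);print("bolts",b.round(4).tolist(),"c",b.mean(0).round(4))
x=(b[0]+b[3]-b[1]-b[2]); y=(b[0]+b[1]-b[2]-b[3]);print("yaw",np.arctan2(x[1],x[0]),np.arctan2(-y[0],y[1]),np.linalg.norm(x)/2,np.linalg.norm(y)/2)
c=[t(*p,.012) for p in((250,358),(308,680),(735,600))];d=c[1]-c[2];e=c[0]-c[1];print("plate",np.round(c,4).tolist(),np.linalg.norm(d),np.linalg.norm(e),np.arctan2(-d[0],d[1]),np.arctan2(e[1],e[0]))
for z in(.291,.299): 
  l=[t(*p,z) for p in((28,238),(775,100))]; d=l[0]-l[1]; print("bar top",np.round(l,4).tolist(),np.linalg.norm(d),np.arctan2(-d[0],d[1]))
l=[t(*p,.279) for p in((55,362),(795,240))]; d=l[0]-l[1]; print("bar bot",np.round(l,4).tolist(),np.linalg.norm(d),np.arctan2(-d[0],d[1]))
l=[t(*p,.088) for p in((303,152),(565,108))]; d=l[0]-l[1]; print("lip",np.round(l,4).tolist(),np.linalg.norm(d),np.arctan2(-d[0],d[1]))
def tri(a,bb):
    o1,d1=ray(T,*a);o2,d2=ray(S,*bb);A=np.stack([d1,-d2],1);k=np.linalg.lstsq(A,o2-o1,rcond=None)[0];p,q=o1+k[0]*d1,o2+k[1]*d2;return (p+q)/2,np.linalg.norm(p-q)
print("handle",tri((255+52.5-.45,150+63.8-.45),(255+501.5/8-.5,185+203.5/8-.5)), t(525,638,.083))
o=(415,180);w=lambda x,y,z:P(x,y,o,10,z,T)
k=np.array([w(*p,.042) for p in((80,212),(457,213),(468,466),(85,463))]);print("tub",k.round(4).tolist(),k.mean(0))
for i in range(4): d=k[(i+1)%4]-k[i];print(np.linalg.norm(d),np.arctan2(d[1],d[0]))
print("grip top",w(290,95,.075),w(312,110,.075),w(292,108,.075))
E
```

```text
bolts [[0.5684, 0.1178, 0.014], [0.4854, 0.1053, 0.014], [0.5034, -0.0039, 0.014], [0.5859, 0.0069, 0.014]] c [0.5358 0.0565 0.014 ]
yaw 0.13986442293013918 0.16028350216408907 0.08360414583040285 0.11146289930492735
plate [[0.5735, 0.1273, 0.012], [0.4755, 0.1114, 0.012], [0.496, -0.014, 0.012]] 0.12703217018079077 0.09926722151645011 0.16231886605359666 0.1613645352652785
bar top [[0.5263, 0.1604, 0.291], [0.5561, -0.0199, 0.291]] 0.18275857437799845 0.1639248238710226
bar top [[0.5239, 0.1595, 0.299], [0.5535, -0.0196, 0.299]] 0.18148786992709012 0.16392482387102178
bar bot [[0.4987, 0.1553, 0.279], [0.5244, -0.024, 0.279]] 0.18115577105258882 0.14267072535326303
lip [[0.6123, 0.1063, 0.088], [0.6233, 0.0318, 0.088]] 0.07534701992585456 0.1471228198009022
handle (array([0.46990655, 0.04664785, 0.08349194]), np.float64(0.0013062265842997476)) [0.47068327 0.04668206 0.083     ]
tub [[0.5078, -0.286, 0.042], [0.5045, -0.3944, 0.042], [0.4304, -0.3907, 0.042], [0.4343, -0.2819, 0.042]] [ 0.46924436 -0.33824173  0.042     ]
0.10849814690588593 -1.600902640091108
0.07414772182538719 3.091345032991284
0.10890553806626879 1.5355053175401896
0.07359255480292388 -0.05591693221885909
grip top [ 0.53220708 -0.34051974  0.075     ] [ 0.52765745 -0.34635816  0.075     ] [ 0.52839574 -0.34076182  0.075     ]
```

```bash
cat > p.py <<'E'
from bench import r
from h import *
import sys,json
YS=0.153; O=np.array([0.5457,0.0580,0])
def st(x,y,z,yaw=YS): c,s=np.cos(YS),np.sin(YS); return O+np.array([c*x-s*y,s*x+c*y,z])
def down(yaw,lean=0): # lean>0: tool top leans toward -x local (fingers point forward)
    return R.from_euler("z",yaw)*R.from_euler("y",-lean)*R.from_euler("x",np.pi)
def cur():
    o=r.observe(); return o["eef_pos"],R.from_euler("xyz",o["tcp_rot"]),o
def plan(tp,tR,n=None,start=None):
    p,q=(cur()[:2] if start is None else start)
    tp=np.asarray(tp); rv=(tR*q.inv()).as_rotvec(); d=np.linalg.norm(tp-p)
    if n is None: n=int(np.ceil(max(d/.040,np.linalg.norm(rv)/.115,1)))
    q0,p0=q,p
    for i in range(n):
        qn=R.from_rotvec(rv*(i+1)/n)*q0; pn=p0+(tp-p0)*(i+1)/n
        t=q.inv().apply(pn-p); w=(q.inv()*qn).as_rotvec()
        print(i,np.round(t,4).tolist(),np.round(w,4).tolist())
        q=q*R.from_rotvec(np.round(w,4)); p=pn
    return tp,tR
def show():
    p,q,o=cur(); print("t",round(o["clock"],2),"p",p.round(4),"rpy",o["tcp_rot"].round(3),"F",o["force"].round(1),"w",round(o["width"],3),"q",o["qpos"].round(3))
E
python3 - <<'E'
from p import *
show(); plan((.5227,-.3403,.25),down(-.04))
E
```

```text
t 0.5 p [ 0.2189 -0.5854  0.2533] rpy [-3.142 -0.     0.358] F [0.1 0.5 0.2] w 1.0 q [-1.332  0.053  1.613  0.     1.476 -0.119]
0 [0.037, -0.0123, 0.0003] [-0.0, -0.0, 0.0398]
1 [0.0365, -0.0138, 0.0003] [-0.0, -0.0, 0.0398]
2 [0.0359, -0.0152, 0.0003] [-0.0, -0.0, 0.0397]
3 [0.0353, -0.0166, 0.0003] [-0.0, -0.0, 0.0398]
4 [0.0346, -0.018, 0.0003] [-0.0, -0.0, 0.0398]
5 [0.0339, -0.0194, 0.0003] [-0.0001, -0.0, 0.0398]
6 [0.0331, -0.0207, 0.0003] [0.0, -0.0, 0.0397]
7 [0.0322, -0.022, 0.0003] [0.0, -0.0, 0.0398]
8 [0.0313, -0.0233, 0.0003] [0.0, -0.0, 0.0398]
9 [0.0304, -0.0245, 0.0003] [0.0, -0.0, 0.0398]
```

Emit:
servo_tool(series=[{"gripper": 60,"translation": [0.037,-0.0123,0],"twist": [0,0,0.0398]},{"gripper": 60,"translation": [0.0365,-0.0138,0],"twist": [0,0,0.0398]},{"gripper": 60,"translation": [0.0359,-0.0152,0],"twist": [0,0,0.0398]},{"gripper": 60,"translation": [0.0353,-0.0166,0],"twist": [0,0,0.0398]},{"gripper": 60,"translation": [0.0346,-0.018,0],"twist": [0,0,0.0398]}], force=40)

```text
clock: 0.92
eef_pos: [0.3718, -0.4618, 0.2535]
tcp_rot: [3.141, -0.0, 0.156]
force: [0.8, -0.7, -0.1]
width: 0.6
```

Emit:
servo_tool(series=[{"gripper": 60,"translation": [0.0339,-0.0194,0],"twist": [0,0,0.0398]},{"gripper": 60,"translation": [0.0331,-0.0207,0],"twist": [0,0,0.0398]},{"gripper": 60,"translation": [0.0322,-0.022,0],"twist": [0,0,0.0398]},{"gripper": 60,"translation": [0.0313,-0.0233,0],"twist": [0,0,0.0398]},{"gripper": 60,"translation": [0.0304,-0.0245,0],"twist": [0,0,0.0398]}])

```text
clock: 1.33
eef_pos: [0.5239, -0.339, 0.2536]
tcp_rot: [3.141, -0.0, -0.042]
force: [0.4, -0.8, -0.7]
width: 0.603
```

```bash
python3 - <<'E'
from p import *
show()
f=r.grab_frame("side"); crop(f,240,0,480,180,3.3,"pics/s3.png")
f=r.grab_frame("top"); crop(f,340,130,500,250,4.5,"pics/t4.png")
show(); plan((.5227,-.3403,.17),down(-.04))
E
```

```text
t 1.33 p [ 0.5239 -0.339   0.2536] rpy [ 3.141 -0.    -0.042] F [ 0.4 -0.8 -0.7] w 0.603 q [-0.693  0.05   1.615 -0.     1.476  0.919]
t 1.43 p [ 0.526  -0.3368  0.2534] rpy [-3.14e+00 -1.00e-03 -3.40e-02] F [-1.2 -0.3  0. ] w 0.601 q [-0.689  0.051  1.614  0.002  1.476  0.916]
0 [-0.0011, 0.0012, 0.0278] [-0.0004, -0.0005, 0.0018]
1 [-0.0011, 0.0012, 0.0278] [-0.0004, -0.0004, 0.0019]
2 [-0.0011, 0.0012, 0.0278] [-0.0004, -0.0005, 0.0018]
```

View pics/s3.png

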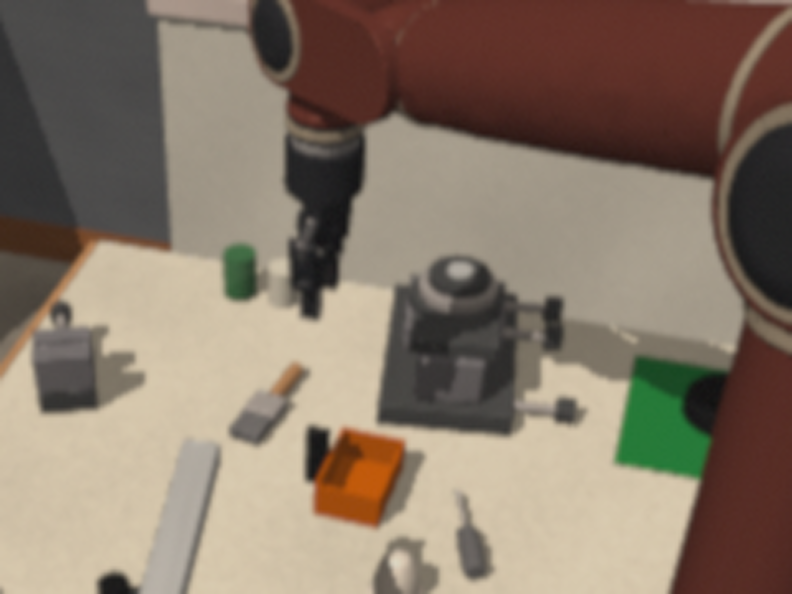

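View pics/t4.png

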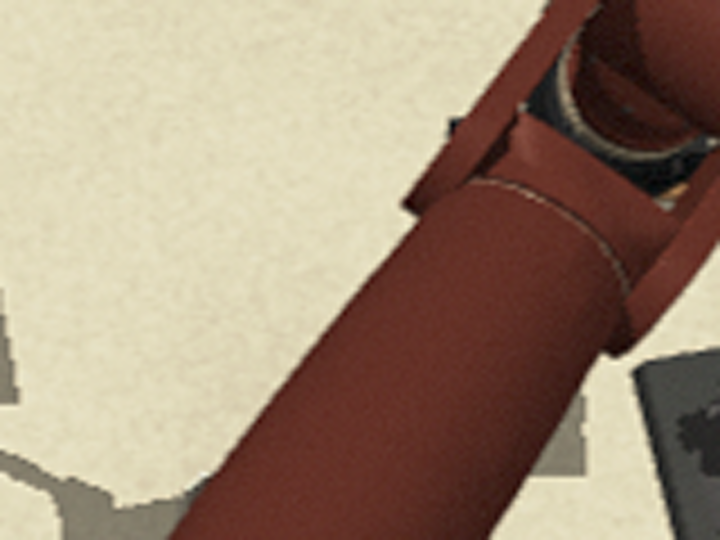

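Emit:
servo_tool(series=[{"gripper": 60,"translation": [-0.001,0.001,0.028],"twist": [0,0,0.002]},{"gripper": 60,"translation": [-0.001,0.0012,0.028],"twist": [0,0,0.002]},{"gripper": 60,"translation": [-0.0013,0.0013,0.028],"twist": [0,0,0.002]},{"gripper": 60,"translation": [0,0,0.02],"twist": [0,0,0]},{"gripper": 60,"translation": [0,0,0],"twist": [0,0,0]}])

```text
clock: 1.85
eef_pos: [0.5159, -0.3422, 0.1432]
tcp_rot: [-3.136, 0.008, -0.047]
force: [-1.1, 0.8, -1.0]
width: 0.597
```

```bash
python3 - <<'E'
from p import *
from m import *
show()
crop(S,290,60,370,165,7,"pics/s4.png")
a=(60/3.3+240-.3,78/3.3+140-.3);b=(128/3.7+240-.3,217/3.7+120-.3)
o1,d1=ray(T,*a);o2,d2=ray(S,*b);k=np.linalg.lstsq(np.stack([d1,-d2],1),o2-o1,rcond=None)[0];print("mast top",o1+k[0]*d1,o2+k[1]*d2)
show(); plan((.5227,-.3403,.069),down(-.04))
E
```

```text
t 1.95 p [ 0.5185 -0.344   0.1489] rpy [-3.141e+00  1.000e-03 -4.700e-02] F [-0.1 -0.2  0.5] w 0.603 q [-0.705  0.131  1.709 -0.     1.303  0.912]
mast top [0.54714817 0.15763438 0.30410503] [0.54203957 0.15706738 0.30235121]
t 1.95 p [ 0.5185 -0.344   0.1489] rpy [-3.141e+00  1.000e-03 -4.700e-02] F [-0.1 -0.2  0.5] w 0.603 q [-0.705  0.131  1.709 -0.     1.303  0.912]
0 [0.0014, -0.0013, 0.0266] [-0.0003, 0.0004, -0.0022]
1 [0.0014, -0.0013, 0.0266] [-0.0003, 0.0005, -0.0022]
2 [0.0014, -0.0013, 0.0266] [-0.0002, 0.0004, -0.0022]
```

View pics/s4.png

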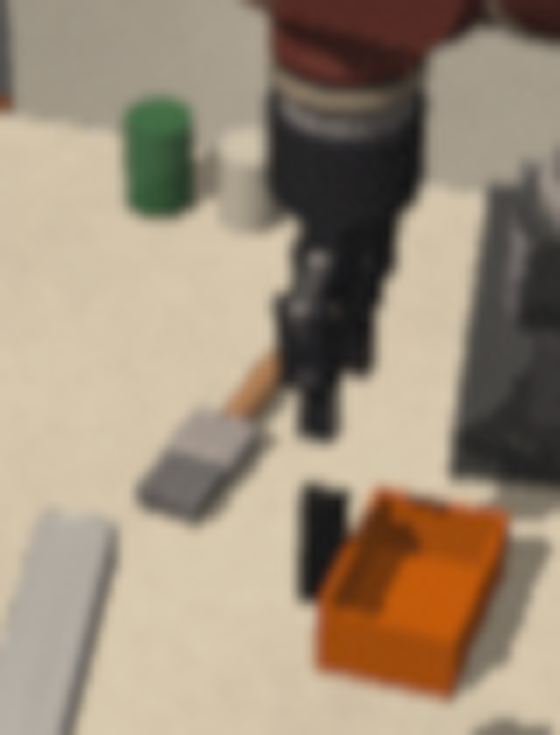

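Emit:
servo_tool(series=[{"gripper": 60,"translation": [0.001,-0.001,0.0266],"twist": [0,0,-0.002]},{"gripper": 60,"translation": [0.0014,-0.0013,0.0266],"twist": [0,0,-0.002]},{"gripper": 60,"translation": [0.0014,-0.0013,0.0266],"twist": [0,0,-0.002]},{"gripper": 60,"translation": [0,0,0],"twist": [0,0,0]},{"gripper": 60,"translation": [0,0,0],"twist": [0,0,0]}])

```text
clock: 2.37
eef_pos: [0.5232, -0.3407, 0.0702]
tcp_rot: [-3.141, 0.0, -0.04]
force: [0.0, -0.1, 0.3]
width: 0.599
```

```bash
python3 - <<'E'
from p import *
from m import *
show()
crop(S,290,60,370,165,7,"pics/s5.png")
show()
E
```

```text
t 2.47 p [ 0.5247 -0.342   0.0729] rpy [ 3.139 -0.004 -0.04 ] F [ 0.5 -1.1  0.6] w 0.602 q [-0.696  0.224  1.743 -0.     1.17   0.915]
t 2.47 p [ 0.5247 -0.342   0.0729] rpy [ 3.139 -0.004 -0.04 ] F [ 0.5 -1.1  0.6] w 0.602 q [-0.696  0.224  1.743 -0.     1.17   0.915]
```

View pics/s5.png

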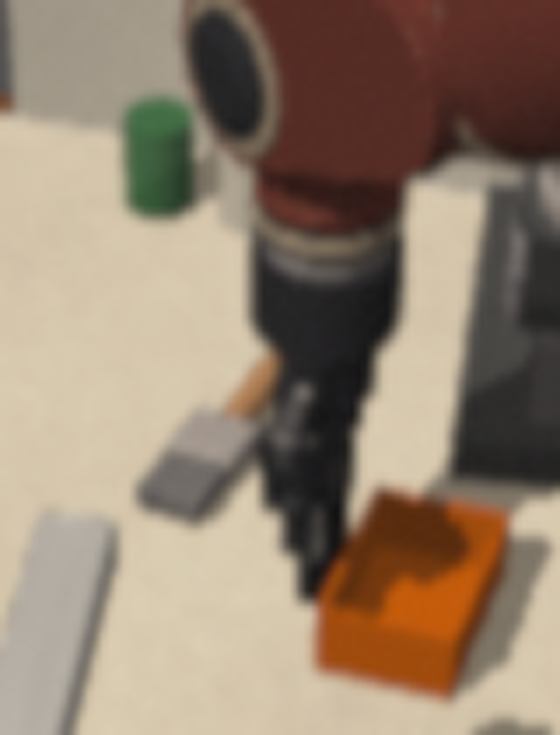

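Emit:
servo_tool(series=[{"gripper": 0,"translation": [0,0,0],"twist": [0,0,0]},{"gripper": 0,"translation": [0,0,0],"twist": [0,0,0]},{"gripper": 0,"translation": [0,0,0],"twist": [0,0,0]},{"gripper": 0,"translation": [0,0,0],"twist": [0,0,0]},{"gripper": 0,"translation": [0,0,0],"twist": [0,0,0]}], force=50)

```text
clock: 2.88
eef_pos: [0.524, -0.3413, 0.0712]
tcp_rot: [3.14, -0.002, -0.04]
force: [-0.1, -0.9, 5.6]
width: 0.13
```

```bash
python3 - <<'E'
from p import *
show()
plan((.523,-.34,.12),down(-.04))
E
```

```text
t 2.88 p [ 0.524  -0.3413  0.0712] rpy [ 3.14e+00 -2.00e-03 -4.00e-02] F [-0.1 -0.9  5.6] w 0.13 q [-0.696  0.225  1.744 -0.     1.169  0.915]
0 [-0.0005, -0.0006, -0.0244] [0.0009, -0.0012, -0.0001]
1 [-0.0005, -0.0006, -0.0244] [0.0009, -0.0012, -0.0002]
```

```bash
python3 - <<'E'
from p import *
from m import T
for n,p,z in(("dome",(390,243),.03),("brush",(450,168),.01),("boxR",(336,113),.03),("boxL",(238,113),.03)): print(n,onz(T,*p,z))
a=(np.array([.523,-.341,.12]),down(-.04))
w=st(138,0,0)
t1=st(.137,-.17,.12); print(t1); b=plan(t1,down(YS),10,start=a)
print(st(.137,-.17,.08),st(.137,0,.08))
E
```

```text
dome [ 0.38948066 -0.18668787  0.03      ]
brush [ 0.61391804 -0.38274607  0.01      ]
boxR [ 0.79114306 -0.04719784  0.03      ]
boxL [0.79933673 0.24964972 0.03      ]
[ 0.70700825 -0.0891348   0.12      ]
0 [0.0174, -0.0259, -0.0] [-0.0, 0.0, -0.0193]
1 [0.0179, -0.0256, -0.0] [-0.0, 0.0, -0.0193]
2 [0.0184, -0.0252, -0.0] [-0.0, 0.0, -0.0193]
3 [0.0188, -0.0249, -0.0] [-0.0, 0.0, -0.0193]
4 [0.0193, -0.0245, -0.0] [-0.0, 0.0, -0.0193]
5 [0.0198, -0.0241, -0.0] [-0.0, 0.0, -0.0193]
6 [0.0203, -0.0237, -0.0] [-0.0, 0.0, -0.0193]
7 [0.0207, -0.0233, -0.0] [-0.0, 0.0, -0.0193]
8 [0.0212, -0.0229, -0.0] [-0.0, 0.0, -0.0193]
9 [0.0216, -0.0225, -0.0] [-0.0, 0.0, -0.0193]
[ 0.70700825 -0.0891348   0.08      ] [0.68109961 0.07887932 0.08      ]
```

Emit:
servo_tool(series=[{"gripper": 0,"translation": [0,0,-0.01],"twist": [0,0,0]},{"gripper": 0,"translation": [0,0,-0.02],"twist": [0,0,0]},{"gripper": 0,"translation": [0,0,-0.02],"twist": [0,0,0]},{"gripper": 0,"translation": [0,0,0],"twist": [0,0,0]},{"gripper": 0,"translation": [0,0,0],"twist": [0,0,0]}])

```text
clock: 3.4
eef_pos: [0.5236, -0.3407, 0.1205]
tcp_rot: [3.14, -0.002, -0.04]
force: [0.1, -0.8, -2.7]
width: 0.131
```

```bash
python3 - <<'E'
from p import *
from m import *
show()
crop(S,290,60,370,165,7,"pics/s6.png")
show()
E
```

```text
t 3.5 p [ 0.5223 -0.3397  0.1178] rpy [-3.14e+00  2.00e-03 -4.00e-02] F [ 0.1  0.5 -2.2] w 0.128 q [-0.696  0.167  1.725  0.     1.253  0.915]
t 3.5 p [ 0.5223 -0.3397  0.1178] rpy [-3.14e+00  2.00e-03 -4.00e-02] F [ 0.1  0.5 -2.2] w 0.128 q [-0.696  0.167  1.725  0.     1.253  0.915]
```

View pics/s6.png

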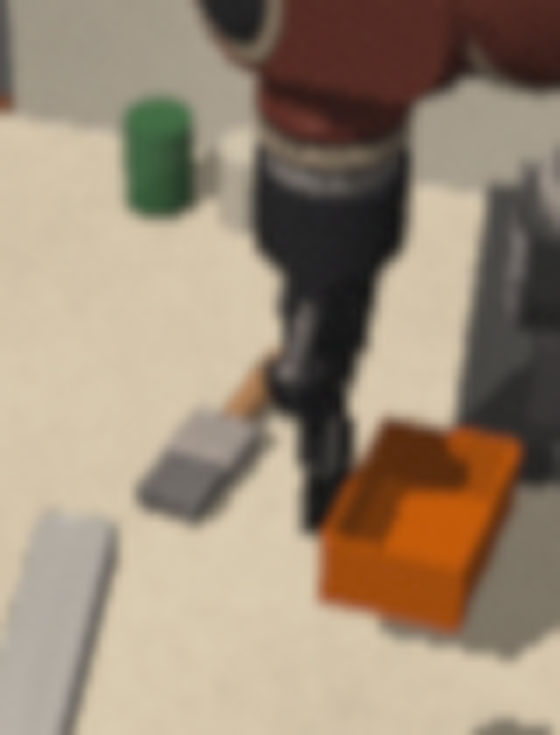

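Emit:
servo_tool(series=[{"gripper": 0,"translation": [0.0174,-0.0259,0],"twist": [0,0,-0.0193]},{"gripper": 0,"translation": [0.0179,-0.0256,0],"twist": [0,0,-0.0193]},{"gripper": 0,"translation": [0.0184,-0.0252,0],"twist": [0,0,-0.0193]},{"gripper": 0,"translation": [0.0188,-0.0249,0],"twist": [0,0,-0.0193]},{"gripper": 0,"translation": [0.0193,-0.0245,0],"twist": [0,0,-0.0193]}])

```text
clock: 3.92
eef_pos: [0.6146, -0.2127, 0.117]
tcp_rot: [-3.14, 0.003, 0.057]
force: [0.2, -0.6, -0.8]
width: 0.134
```

Emit:
servo_tool(series=[{"gripper": 0,"translation": [0.0198,-0.0241,0],"twist": [0,0,-0.0193]},{"gripper": 0,"translation": [0.0203,-0.0237,0],"twist": [0,0,-0.0193]},{"gripper": 0,"translation": [0.0207,-0.0233,0],"twist": [0,0,-0.0193]},{"gripper": 0,"translation": [0.0212,-0.0229,0],"twist": [0,0,-0.0193]},{"gripper": 0,"translation": [0.0216,-0.0225,0],"twist": [0,0,-0.0193]}])

```text
clock: 4.33
eef_pos: [0.7067, -0.0869, 0.1167]
tcp_rot: [-3.14, 0.004, 0.154]
force: [0.4, -0.4, -2.0]
width: 0.13
```

Emit:
servo_tool(series=[{"gripper": 0,"translation": [0,0,0],"twist": [0,0,0]},{"gripper": 0,"translation": [0,0,0],"twist": [0,0,0]},{"gripper": 0,"translation": [0,0,0],"twist": [0,0,0]},{"gripper": 0,"translation": [0,0,0],"twist": [0,0,0]},{"gripper": 0,"translation": [0,0,0],"twist": [0,0,0]}])

```text
clock: 4.75
eef_pos: [0.7065, -0.0896, 0.1188]
tcp_rot: [-3.141, 0.001, 0.151]
force: [0.1, -0.6, -1.9]
width: 0.127
```

```bash
python3 - <<'E'
from p import *
from m import *
show()
crop(S,200,60,380,240,3.3,"pics/s7.png")
show()
plan(st(.138,-.17,.08),down(YS))
E
```

```text
t 4.85 p [ 0.7068 -0.0896  0.1194] rpy [-3.142  0.     0.151] F [ 0.2 -0.4 -1.6] w 0.131 q [-0.23   0.357  1.494 -0.     1.291  1.189]
t 4.85 p [ 0.7068 -0.0896  0.1194] rpy [-3.142  0.     0.151] F [ 0.2 -0.4 -1.6] w 0.131 q [-0.23   0.357  1.494 -0.     1.291  1.189]
0 [0.0013, -0.0004, 0.0394] [-0.0001, 0.0004, -0.0016]
```

View pics/s7.png

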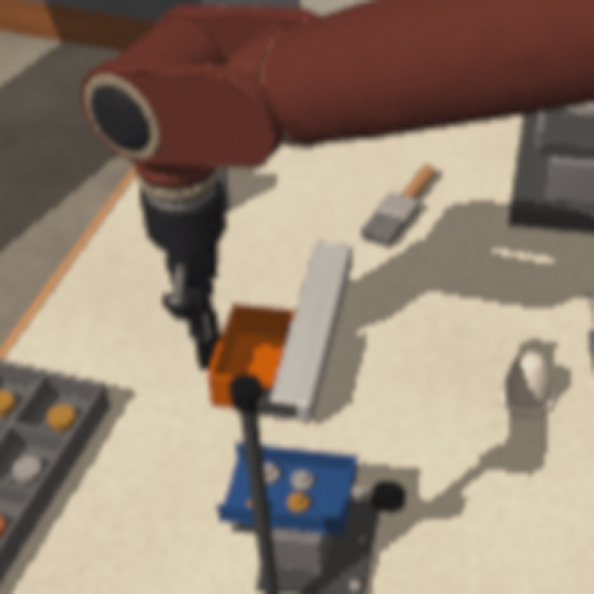

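```bash
python3 - <<'E'
from p import *
from m import *
p=np.array([.7068,-.0893,.1194]); j=-.23
o,d=ray(S,200+120/3.3,60+115/3.3)
A=np.stack([d,-np.array([0,0,1.]),-np.array([-np.sin(j),np.cos(j),0])],1)
print(np.linalg.solve(A,p-o))
# top-of-arm seen in top image: save
cv2.imwrite("pics/t5.png",T["img"])
# forearm: for points along arm (radial dir back from TCP), project heights into side image
e=np.array([np.cos(j),np.sin(j),0])
for b in(.1,.15,.2,.3):
  for h in(.12,.16,.2,.24,.28): print(b,h,((proj(S,p-e*b+[0,0,h])-[200,60])*3.3).round(0),end=" ")
  print()
E
```

```text
[1.03846634 0.25772233 0.05374709]
0.1 0.12 [272. 252.] 0.1 0.16 [269. 215.] 0.1 0.2 [266. 177.] 0.1 0.24 [262. 136.] 0.1 0.28 [258.  93.] 
0.15 0.12 [320. 270.] 0.15 0.16 [318. 234.] 0.15 0.2 [316. 195.] 0.15 0.24 [314. 155.] 0.15 0.28 [311. 111.] 
0.2 0.12 [370. 290.] 0.2 0.16 [369. 253.] 0.2 0.2 [368. 214.] 0.2 0.24 [367. 173.] 0.2 0.28 [367. 130.] 
0.3 0.12 [473. 330.] 0.3 0.16 [475. 293.] 0.3 0.2 [478. 254.] 0.3 0.24 [480. 213.] 0.3 0.28 [483. 169.]
```

View pics/t5.png

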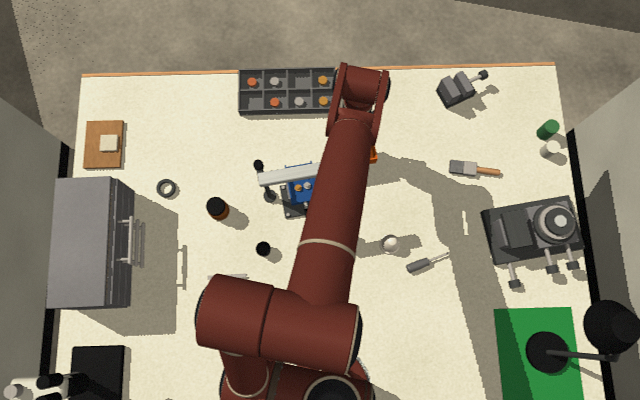

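Emit:
servo_tool(series=[{"gripper": 0,"translation": [0.001,0,0.015],"twist": [0,0,-0.002]},{"gripper": 0,"translation": [0,0,0.015],"twist": [0,0,0]},{"gripper": 0,"translation": [0,0,0.01],"twist": [0,0,0]},{"gripper": 0,"translation": [0,0,0],"twist": [0,0,0]},{"gripper": 0,"translation": [0,0,0],"twist": [0,0,0]}])

```text
clock: 5.37
eef_pos: [0.7068, -0.0881, 0.0768]
tcp_rot: [-3.14, 0.004, 0.155]
force: [0.0, 0.5, -1.1]
width: 0.129
```

Emit:
servo_tool(series=[{"gripper": 0,"translation": [0,-0.02,0],"twist": [0,0,0]},{"gripper": 0,"translation": [0,-0.02,0],"twist": [0,0,0]},{"gripper": 0,"translation": [0,-0.02,0],"twist": [0,0,0]},{"gripper": 0,"translation": [0,-0.02,0],"twist": [0,0,0]},{"gripper": 0,"translation": [0,0,0],"twist": [0,0,0]}])

```text
clock: 5.78
eef_pos: [0.6958, -0.0059, 0.08]
tcp_rot: [-3.14, -0.001, 0.158]
force: [-0.8, -0.2, -2.0]
width: 0.13
```

```bash
python3 - <<'E'
from p import *
from m import *
show()
crop(S,200,60,380,240,3.3,"pics/s8.png")
show()
plan(st(.138,0,.08),down(YS))
E
```

```text
t 5.88 p [ 0.6963 -0.0088  0.0802] rpy [ 3.141e+00 -1.000e-03  1.560e-01] F [-0.5 -0.5 -2.4] w 0.13 q [-0.119  0.364  1.556 -0.     1.22   1.295]
t 5.88 p [ 0.6963 -0.0088  0.0802] rpy [ 3.141e+00 -1.000e-03  1.560e-01] F [-0.5 -0.5 -2.4] w 0.13 q [-0.119  0.364  1.556 -0.     1.22   1.295]
0 [-0.0001, -0.0297, 0.0] [0.0002, -0.0003, 0.0011]
1 [-0.0002, -0.0297, 0.0] [0.0003, -0.0004, 0.0011]
2 [-0.0002, -0.0297, 0.0001] [0.0002, -0.0003, 0.0012]
```

View pics/s8.png

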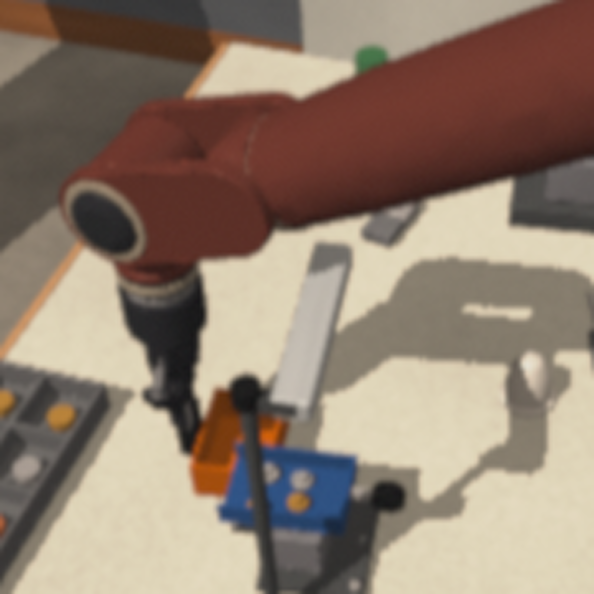

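Emit:
servo_tool(series=[{"gripper": 0,"translation": [0,-0.02,0],"twist": [0,0,0]},{"gripper": 0,"translation": [0,-0.02,0],"twist": [0,0,0.002]},{"gripper": 0,"translation": [0,-0.01,0],"twist": [0,0,0]},{"gripper": 0,"translation": [0,0,0],"twist": [0,0,0]},{"gripper": 0,"translation": [0,0,0],"twist": [0,0,0]}])

```text
clock: 6.3
eef_pos: [0.6885, 0.0394, 0.0797]
tcp_rot: [3.141, -0.0, 0.153]
force: [0.1, 0.2, -1.5]
width: 0.125
```

```bash
python3 - <<'E'
from p import *
from m import *
show()
crop(S,200,60,380,240,3.3,"pics/s9.png")
show()
plan(st(.138,0,.08),down(YS))
E
```

```text
t 6.4 p [0.6886 0.0389 0.0797] rpy [ 3.141 -0.     0.152] F [-0.2 -0.7 -1.5] w 0.134 q [-5.100e-02  3.510e-01  1.574e+00 -1.000e-03  1.216e+00  1.368e+00]
t 6.4 p [0.6886 0.0389 0.0797] rpy [ 3.141 -0.     0.152] F [-0.2 -0.7 -1.5] w 0.134 q [-5.100e-02  3.510e-01  1.574e+00 -1.000e-03  1.216e+00  1.368e+00]
0 [-0.0002, -0.0203, -0.0002] [0.0003, -0.0002, -0.0005]
1 [-0.0002, -0.0203, -0.0002] [0.0004, -0.0001, -0.0004]
```

View pics/s9.png

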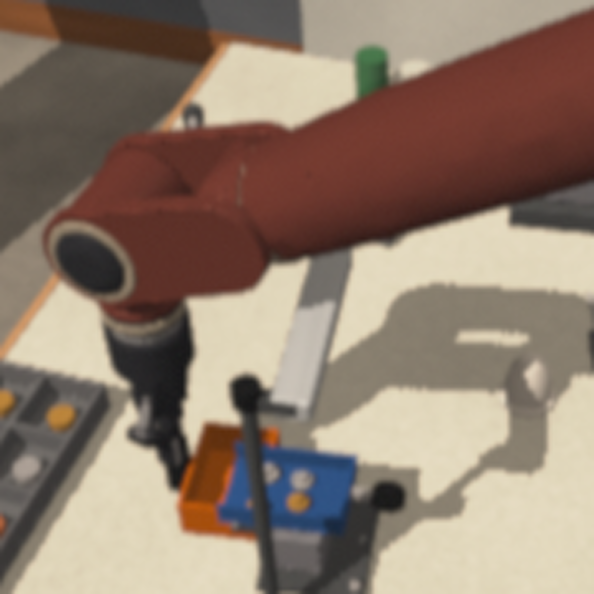

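Emit:
servo_tool(series=[{"gripper": 0,"translation": [0,-0.02,0],"twist": [0,0,0]},{"gripper": 0,"translation": [0,-0.015,0],"twist": [0,0,0]},{"gripper": 0,"translation": [0,-0.006,0],"twist": [0,0,0]},{"gripper": 0,"translation": [0,0,0],"twist": [0,0,0]},{"gripper": 0,"translation": [0,0,0],"twist": [0,0,0]}])

```text
clock: 6.82
eef_pos: [0.682, 0.0805, 0.0795]
tcp_rot: [3.141, 0.0, 0.154]
force: [-0.0, -1.0, -2.4]
width: 0.132
```

Emit:
servo_tool(series=[{"gripper": 0,"translation": [0,0,0.005],"twist": [0,0,0]},{"gripper": 0,"translation": [0,0,0.003],"twist": [0,0,0]},{"gripper": 0,"translation": [0,0,0],"twist": [0,0,0]},{"gripper": 0,"translation": [0,0,0],"twist": [0,0,0]},{"gripper": 0,"translation": [0,0,0],"twist": [0,0,0]}])

```text
clock: 7.23
eef_pos: [0.682, 0.0801, 0.0713]
tcp_rot: [3.141, 0.0, 0.152]
force: [0.7, -0.0, -1.7]
width: 0.128
```

```bash
python3 - <<'E'
from p import *
from m import *
show()
crop(S,220,120,340,240,6,"pics/s10.png")
plan(st(.138,0,.07),down(YS))
E
```

```text
t 7.33 p [0.6819 0.0803 0.0713] rpy [3.142 0.    0.153] F [-0.1 -0.4 -1.6] w 0.129 q [ 0.009  0.355  1.584 -0.     1.203  1.427]
0 [0.0, 0.0013, 0.0013] [0.0, 0.0004, -0.0004]
```

View pics/s10.png

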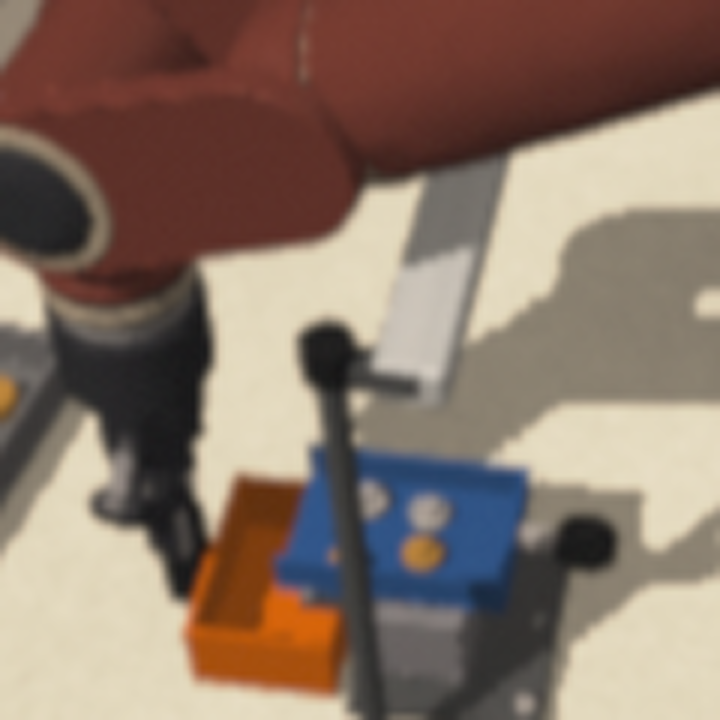

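Emit:
servo_tool(series=[{"gripper": 0,"translation": [0,0.001,0.001],"twist": [0,0,0]},{"gripper": 0,"translation": [0,0,0.001],"twist": [0,0,0]},{"gripper": 0,"translation": [0,0,0.001],"twist": [0,0,0]},{"gripper": 0,"translation": [0,0,0],"twist": [0,0,0]},{"gripper": 0,"translation": [0,0,0],"twist": [0,0,0]}])

```text
clock: 7.75
eef_pos: [0.6823, 0.0802, 0.0712]
tcp_rot: [-3.141, 0.0, 0.153]
force: [-4.7, 1.9, 11.3]
width: 0.134
```

Emit:
servo_tool(series=[{"gripper": 50,"translation": [0,0,-0.001],"twist": [0,0,0]},{"gripper": 50,"translation": [0,0,0],"twist": [0,0,0]},{"gripper": 50,"translation": [0,0,0],"twist": [0,0,0]},{"gripper": 50,"translation": [0,0,0],"twist": [0,0,0]},{"gripper": 50,"translation": [0,0,-0.01],"twist": [0,0,0]}])

```text
clock: 8.17
eef_pos: [0.6803, 0.0794, 0.0768]
tcp_rot: [-3.141, 0.005, 0.153]
force: [-0.6, 0.5, -1.7]
width: 0.497
```

Emit:
servo_tool(series=[{"gripper": 50,"translation": [0,0,-0.03],"twist": [0,0,0]},{"gripper": 50,"translation": [0,0,-0.04],"twist": [0,0,0]},{"gripper": 50,"translation": [0,0,-0.04],"twist": [0,0,0]},{"gripper": 50,"translation": [0,0,-0.04],"twist": [0,0,0]},{"gripper": 50,"translation": [0,0,-0.04],"twist": [0,0,0]}])

```text
clock: 8.58
eef_pos: [0.6818, 0.0795, 0.2721]
tcp_rot: [3.141, -0.0, 0.153]
force: [1.7, -0.5, 0.4]
width: 0.499
```

```bash
python3 - <<'E'
from p import *
from m import *
show()
cv2.imwrite("pics/t6.png",T["img"])
crop(S,220,120,340,240,6,"pics/s11.png")
E
```

```text
t 8.68 p [0.6859 0.0796 0.2814] rpy [ 3.139 -0.017  0.153] F [ 0.7 -0.2  0.7] w 0.499 q [ 0.008  0.18   1.429 -0.     1.516  1.426]
```

View pics/t6.png

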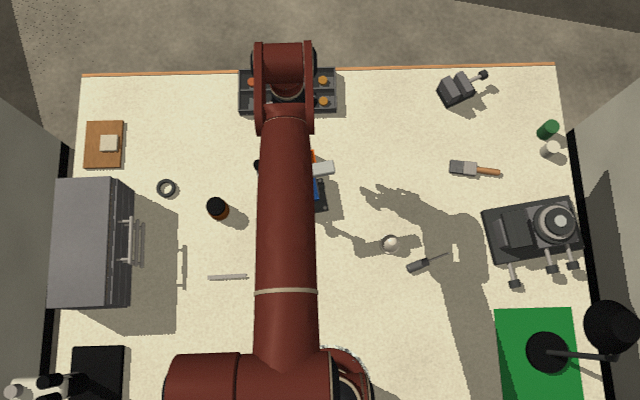

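View pics/s11.png

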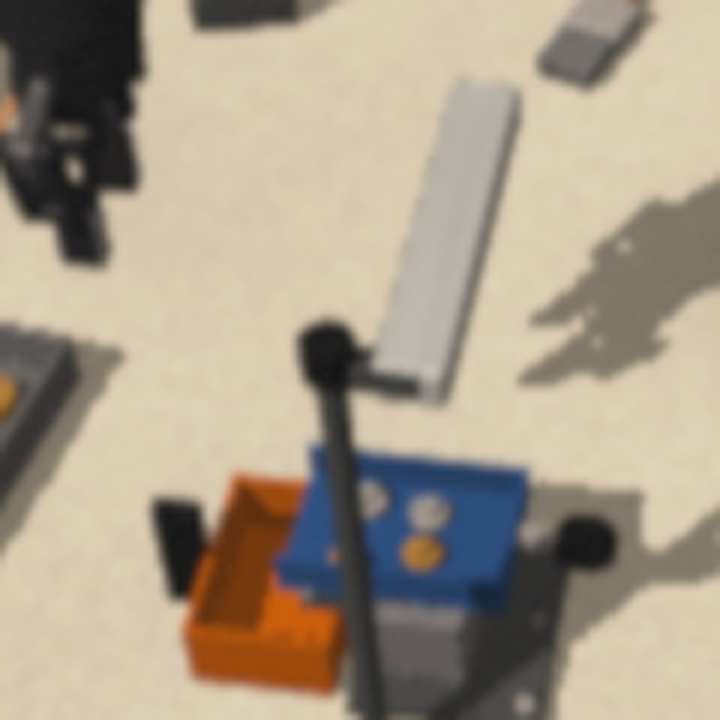

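```bash
python3 - <<'E'
from p import *
show()
p=cur()[0]; p=np.array([p[0],p[1],p[2]])
s=(p,down(YS))
print(s)
a=plan(p+[0,0,.14],down(YS),4)
b=plan(st(-.16,0,.42),down(YS,.7),11,start=a)
E
```

```text
t 8.68 p [0.6859 0.0796 0.2814] rpy [ 3.139 -0.017  0.153] F [ 0.7 -0.2  0.7] w 0.499 q [ 0.008  0.18   1.429 -0.     1.516  1.426]
(array([0.68588309, 0.07955513, 0.28139115]), Rotation.from_matrix(array([[ 9.88318315e-01,  1.52403769e-01,  1.86640788e-17],
                            [ 1.52403769e-01, -9.88318315e-01, -1.21034086e-16],
                            [ 0.00000000e+00,  1.22464680e-16, -1.00000000e+00]])))
0 [0.0006, 0.0001, -0.035] [0.0006, -0.0043, -0.0]
1 [0.0004, 0.0001, -0.035] [0.0007, -0.0043, -0.0001]
2 [0.0003, 0.0, -0.035] [0.0006, -0.0042, -0.0]
3 [0.0002, 0.0, -0.035] [0.0007, -0.0043, -0.0001]
0 [-0.0274, -0.0, 0.0001] [-0.0, 0.0636, 0.0]
1 [-0.0274, -0.0, -0.0016] [-0.0, 0.0637, -0.0]
2 [-0.0272, -0.0, -0.0034] [-0.0, 0.0636, 0.0]
3 [-0.027, -0.0, -0.0051] [-0.0, 0.0636, 0.0]
4 [-0.0266, -0.0, -0.0068] [0.0, 0.0637, 0.0]
5 [-0.0261, -0.0, -0.0085] [-0.0, 0.0636, 0.0]
6 [-0.0255, -0.0, -0.0101] [-0.0, 0.0637, 0.0]
7 [-0.0248, -0.0, -0.0117] [-0.0, 0.0636, 0.0]
8 [-0.024, -0.0, -0.0133] [-0.0, 0.0636, 0.0]
9 [-0.0231, -0.0, -0.0148] [-0.0, 0.0637, 0.0]
10 [-0.0221, -0.0, -0.0162] [-0.0, 0.0636, 0.0]
```

Emit:
servo_tool(series=[{"gripper": 45,"translation": [0,0,-0.035],"twist": [0,0,0]},{"gripper": 45,"translation": [0,0,-0.035],"twist": [0,0,0]},{"gripper": 45,"translation": [0,0,-0.035],"twist": [0,0,0]},{"gripper": 45,"translation": [0,0,-0.035],"twist": [0,0,0]},{"gripper": 45,"translation": [-0.0274,0,0],"twist": [0,0.0637,0]}])

```text
clock: 9.1
eef_pos: [0.6621, 0.0753, 0.4176]
tcp_rot: [3.14, -0.078, 0.153]
force: [-0.0, -0.9, 1.0]
width: 0.447
```

Emit:
servo_tool(series=[{"gripper": 45,"translation": [-0.0274,0,-0.0016],"twist": [0,0.0637,0]},{"gripper": 45,"translation": [-0.0272,0,-0.0034],"twist": [0,0.0636,0]},{"gripper": 45,"translation": [-0.027,0,-0.0051],"twist": [0,0.0636,0]},{"gripper": 45,"translation": [-0.0266,0,-0.0068],"twist": [0,0.0637,0]},{"gripper": 45,"translation": [-0.0261,0,-0.0085],"twist": [0,0.0636,0]}])

```text
clock: 9.52
eef_pos: [0.5181, 0.0544, 0.4093]
tcp_rot: [3.141, -0.386, 0.153]
force: [-0.4, -1.0, 0.8]
width: 0.45
```

Emit:
servo_tool(series=[{"gripper": 45,"translation": [-0.0255,0,-0.0101],"twist": [0,0.0637,0]},{"gripper": 45,"translation": [-0.0248,0,-0.0117],"twist": [0,0.0636,0]},{"gripper": 45,"translation": [-0.024,0,-0.0133],"twist": [0,0.0636,0]},{"gripper": 45,"translation": [-0.0231,0,-0.0148],"twist": [0,0.0637,0]},{"gripper": 45,"translation": [-0.0221,0,-0.0162],"twist": [0,0.0636,0]}])

```text
clock: 9.93
eef_pos: [0.4088, 0.0345, 0.4114]
tcp_rot: [-3.136, -0.679, 0.152]
force: [1.3, -0.3, 2.3]
width: 0.444
```

Emit:
servo_tool(series=[{"gripper": 45,"translation": [0,0,0],"twist": [0,0,0]},{"gripper": 45,"translation": [0,0,0],"twist": [0,0,0]},{"gripper": 45,"translation": [0,0,0],"twist": [0,0,0]},{"gripper": 45,"translation": [0,0,0],"twist": [0,0,0]},{"gripper": 45,"translation": [0,0,0],"twist": [0,0,0]}])

```text
clock: 10.35
eef_pos: [0.4095, 0.035, 0.4161]
tcp_rot: [-3.141, -0.685, 0.155]
force: [-0.3, -0.6, -0.6]
width: 0.455
```

```bash
python3 - <<'E'
from p import *
from m import *
show()
cv2.imwrite("pics/t7.png",T["img"])
cv2.imwrite("pics/s12.png",S["img"])
p,q,o=cur(); f=q.apply([0,0,1]); print(f, down(YS,.7).apply([0,0,1]))
H=np.array([.471,.0465,.081]); ff=down(YS,.7).apply([0,0,1])
B=H-.083*ff; print("B",B)
b=plan(B,down(YS,.7)); plan(H-.003*ff,down(YS,.7),5,start=b)
E
```

```text
t 10.45 p [0.4095 0.035  0.4155] rpy [-3.14  -0.684  0.154] F [-0.4  0.2 -0.7] w 0.449 q [-0.264 -1.01   2.179  0.268  1.341  1.176]
[ 0.62428171  0.09846419 -0.77496913] [ 0.63669214  0.0981812  -0.76484219]
B [0.41815455 0.03835096 0.1444819 ]
0 [-0.0235, -0.0002, 0.0308] [-0.0003, 0.0023, 0.0001]
1 [-0.0235, -0.0003, 0.0308] [-0.0003, 0.0022, 0.0002]
2 [-0.0236, -0.0003, 0.0307] [-0.0003, 0.0023, 0.0001]
3 [-0.0237, -0.0003, 0.0307] [-0.0003, 0.0023, 0.0001]
4 [-0.0237, -0.0003, 0.0306] [-0.0004, 0.0022, 0.0002]
5 [-0.0238, -0.0003, 0.0306] [-0.0003, 0.0023, 0.0001]
6 [-0.0239, -0.0003, 0.0305] [-0.0003, 0.0023, 0.0002]
0 [0.0, 0.0, 0.016] [0.0, 0.0, 0.0]
1 [0.0, 0.0, 0.016] [0.0, 0.0, 0.0]
2 [-0.0, 0.0, 0.016] [0.0, 0.0, 0.0]
3 [0.0, 0.0, 0.016] [0.0, 0.0, 0.0]
4 [0.0, 0.0, 0.016] [0.0, 0.0, 0.0]
```

View pics/t7.png

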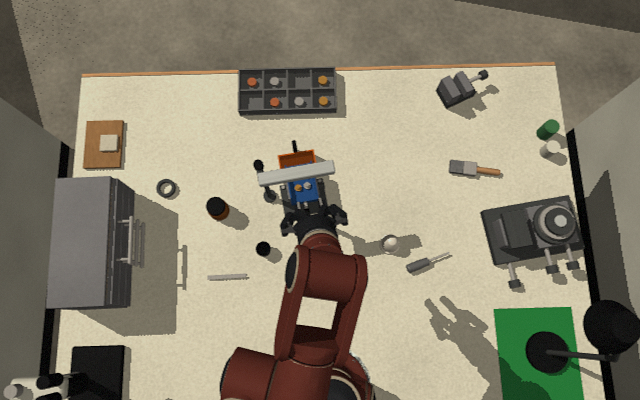

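View pics/s12.png

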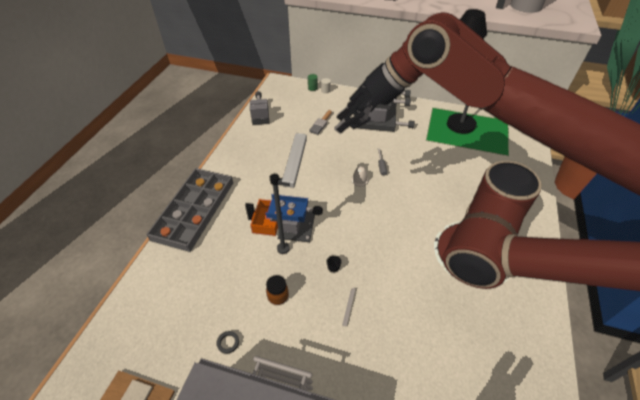

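```bash
cat > fk.py <<'E'
import numpy as np
from scipy.optimize import least_squares
from h import R
# data: q(1..6), pos, rpy
D=[([-1.332,.053,1.613,0,1.476,-.119],[.2189,-.5854,.2533],[-3.142,0,.358]),
([-.705,.131,1.709,0,1.303,.912],[.5185,-.344,.1489],[3.141,.001,-.047]),
([-.696,.225,1.744,0,1.169,.915],[.5236,-.341,.0712],[3.14,-.002,-.04]),
([-.696,.167,1.725,0,1.253,.915],[.523,-.340,.119],[-3.14,.002,-.04]),
([-.23,.357,1.494,0,1.291,1.189],[.7068,-.0896,.1194],[-3.142,0,.151]),
([-.119,.364,1.556,0,1.22,1.295],[.6963,-.0088,.0802],[3.141,-.001,.156]),
([-.051,.351,1.574,0,1.216,1.368],[.6886,.0389,.0797],[3.141,0,.152]),
([.009,.355,1.584,0,1.203,1.427],[.6819,.0803,.0713],[3.142,0,.153]),
([-.264,-1.01,2.179,.268,1.341,1.176],[.4095,.035,.4155],[-3.14,-.684,.154])]
Ry=lambda a:R.from_euler("y",a); Rz=lambda a:R.from_euler("z",a)
def fk(q,k,sg=(1,1,1,1)):
    a,dl,h,L1,ex,L2,t,e=k
    T=Rz(q[0]); p=T.apply([a,dl,h])
    T=T*Ry(q[1]); p=p+T.apply([0,0,L1])
    T=T*Ry(q[2]); p=p+T.apply([ex,0,L2])       # forearm along z
    T=T*Rz(sg[0]*q[3])*Ry(q[4]); p=p+T.apply([e,0,t])
    T=T*Rz(sg[1]*q[5]+sg[2]*np.pi/2)
    return p,T
def res(k,sg): 
    o=[]
    for q,p,e in D:
        P,T=fk(q,k,sg); o+=list(P-p)+list(0.2*(T*R.from_euler("xyz",e).inv()).as_rotvec())
    return np.array(o)
def fit():
    best=None
    for s0 in(1,-1):
      for s1 in(1,-1):
       for s2 in (1,-1):
        s=least_squares(res,[0,.07,.3,.4,0,.4,.26,0],args=((s0,s1,s2),),loss="soft_l1",f_scale=.005)
        if best is None or s.cost<best[0].cost: best=(s,(s0,s1,s2))
    return best
if __name__=="__main__":
    s,sg=fit(); print(s.cost,sg,s.x.round(4)); print(np.abs(res(s.x,sg)).reshape(-1,6).round(4))
E
python3 fk.py
```

```text
1.7758267822528819e-06 (1, 1, 1) [4.000e-04 7.410e-02 2.385e-01 4.270e-01 9.650e-02 6.114e-01 2.573e-01
 1.800e-03]
[[0.0001 0.0001 0.0002 0.0002 0.     0.    ]
 [0.     0.0001 0.0001 0.0003 0.     0.0002]
 [0.0005 0.0003 0.0003 0.0001 0.0002 0.    ]
 [0.0009 0.0003 0.0012 0.0001 0.0001 0.    ]
 [0.0001 0.0002 0.0001 0.0001 0.0001 0.0002]
 [0.0002 0.0001 0.0002 0.     0.0001 0.0002]
 [0.0001 0.0001 0.     0.0001 0.0001 0.    ]
 [0.0001 0.0001 0.0003 0.0001 0.0001 0.    ]
 [0.     0.0001 0.     0.0001 0.     0.0001]]
```

```bash
cat > ik.py <<'E'
from fk import *
from p import *
S_,SG=fit(); K=S_.x
LO=np.array([-3.01,-1.01,.06,-1.02,.09,-3.14]);HI=np.array([3.01,2.22,2.58,4.17,2.62,3.14])
def ik(p,T,q0):
    def f(q):
        P,U=fk(q,K,SG); return np.r_[P-p,.3*(U*T.inv()).as_rotvec()]
    s=least_squares(f,np.clip(q0,LO+.001,HI-.001),bounds=(LO,HI)); return s.x,np.abs(s.fun).max()
def handle(th,H0=(.471,.0465,.081)):
    x,z=-.135,.012; c,s=np.cos(th),np.sin(th)
    d=np.array([x*c+z*s-x,0,-x*s+z*c-z]); return np.array(H0)+R.from_euler("z",YS).apply(d)
E
python3 - <<'E'
from ik import *
q=cur()[2]["qpos"]
for lean in (.55,.62,.7):
  Rr=down(YS,lean);f=Rr.apply([0,0,1]);H=handle(0)
  print(lean)
  for n,p in [("A",st(-.16,0,.42)),("A2",st(-.14,0,.28)),("B",H-.083*f)]+[(t,handle(t)-.003*f) for t in(0,.2,.4,.6,.7)]:
    x,e=ik(p,Rr,q); print(n,x.round(3),round(e,4))
E
```

```text
0.55
A [-0.243 -0.971  2.123  0.204  1.477  1.209] 0.0
A2 [-0.214 -0.972  2.352  0.199  1.248  1.19 ] 0.0
B [-0.188 -0.814  2.489  0.216  0.954  1.15 ] 0.0
0 [-0.146 -0.504  2.44   0.244  0.69   1.124] 0.0
0.2 [-0.141 -0.539  2.413  0.224  0.75   1.152] 0.0
0.4 [-0.133 -0.544  2.371  0.208  0.793  1.178] 0.0
0.6 [-0.121 -0.522  2.319  0.194  0.822  1.203] 0.0
0.7 [-0.114 -0.504  2.289  0.188  0.831  1.214] 0.0
0.62
A [-0.263 -1.01   2.152  0.237  1.434  1.191] 0.003
A2 [-0.23  -1.01   2.382  0.232  1.204  1.168] 0.0042
B [-0.213 -0.902  2.552  0.265  0.921  1.106] 0.0
0 [-0.16  -0.544  2.483  0.31   0.629  1.06 ] 0.0
0.2 [-0.155 -0.582  2.456  0.281  0.689  1.098] 0.0
0.4 [-0.146 -0.587  2.414  0.259  0.732  1.131] 0.0
0.6 [-0.133 -0.564  2.362  0.241  0.758  1.16 ] 0.0
0.7 [-0.126 -0.545  2.332  0.233  0.766  1.173] 0.0
0.7
A [-0.27  -1.01   2.159  0.264  1.384  1.178] 0.0144
A2 [-0.238 -1.01   2.395  0.266  1.146  1.145] 0.0155
B [-0.23  -0.933  2.58   0.31   0.882  1.065] 0.0088
0 [-0.178 -0.586  2.531  0.404  0.561  0.966] 0.0
0.2 [-0.172 -0.628  2.505  0.361  0.622  1.02 ] 0.0
0.4 [-0.162 -0.633  2.464  0.33   0.663  1.063] 0.0
0.6 [-0.147 -0.609  2.41   0.306  0.686  1.099] 0.0
0.7 [-0.139 -0.589  2.381  0.295  0.692  1.115] 0.0
```

```bash
python3 - <<'E'
from ik import *
Rr=down(YS,.55);f=Rr.apply([0,0,1]);H=handle(0)
q=cur()[2]["qpos"]
for p in(st(-.13,0,.38),st(-.125,0,.25),H-.083*f): print(ik(p,Rr,q)[0].round(3))
a=plan(st(-.13,0,.38),Rr,5); b=plan(H-.083*f,Rr,8,start=a); print(H-.083*f,H-.003*f)
E
```

```text
[-0.201 -0.902  2.159  0.186  1.366  1.227]
[-0.195 -0.909  2.373  0.196  1.162  1.192]
[-0.188 -0.814  2.489  0.216  0.954  1.15 ]
0 [-0.0032, -0.0004, 0.0065] [-0.0004, -0.0268, 0.0002]
1 [-0.0031, -0.0004, 0.0066] [-0.0004, -0.0269, 0.0002]
2 [-0.0029, -0.0004, 0.0067] [-0.0005, -0.0268, 0.0003]
3 [-0.0027, -0.0004, 0.0068] [-0.0004, -0.0268, 0.0002]
4 [-0.0025, -0.0004, 0.0068] [-0.0004, -0.0268, 0.0002]
0 [-0.0137, -0.0, 0.025] [0.0, 0.0, 0.0]
1 [-0.0137, -0.0, 0.025] [0.0, 0.0, 0.0]
2 [-0.0137, -0.0, 0.025] [0.0, 0.0, 0.0]
3 [-0.0137, -0.0, 0.025] [0.0, 0.0, 0.0]
4 [-0.0137, -0.0, 0.025] [0.0, 0.0, 0.0]
5 [-0.0137, -0.0, 0.025] [0.0, 0.0, 0.0]
6 [-0.0137, -0.0, 0.025] [0.0, 0.0, 0.0]
7 [-0.0137, -0.0, 0.025] [0.0, 0.0, 0.0]
[0.42812375 0.03988826 0.15175954] [0.46945026 0.04626102 0.08355757]
```

Emit:
servo_tool(series=[{"gripper": 45,"translation": [-0.003,0,0.0066],"twist": [0,-0.0268,0]},{"gripper": 45,"translation": [-0.003,0,0.0066],"twist": [0,-0.0268,0]},{"gripper": 45,"translation": [-0.003,-0.001,0.0067],"twist": [0,-0.0268,0]},{"gripper": 45,"translation": [-0.0027,0,0.0068],"twist": [0,-0.0268,0]},{"gripper": 45,"translation": [-0.0025,0,0.0068],"twist": [0,-0.0268,0]}])

```text
clock: 10.87
eef_pos: [0.4178, 0.0371, 0.3778]
tcp_rot: [-3.139, -0.545, 0.153]
force: [-0.6, 0.0, -0.1]
width: 0.45
```

Emit:
servo_tool(series=[{"gripper": 45,"translation": [-0.0137,0,0.025],"twist": [0,0,0]},{"gripper": 45,"translation": [-0.0137,0,0.025],"twist": [0,0,0]},{"gripper": 45,"translation": [-0.0137,0,0.025],"twist": [0,0,0]},{"gripper": 45,"translation": [0,0,0],"twist": [0,0,0]},{"gripper": 45,"translation": [0,0,0],"twist": [0,0,0]}])

```text
clock: 11.28
eef_pos: [0.4211, 0.0379, 0.2914]
tcp_rot: [-3.138, -0.544, 0.153]
force: [0.2, -0.2, 0.2]
width: 0.448
```

```bash
python3 - <<'E'
from ik import *
show()
Rr=down(YS,.55);f=Rr.apply([0,0,1]);H=handle(0)
b=plan(H-.083*f,Rr,5)
E
```

```text
t 11.28 p [0.4211 0.0379 0.2914] rpy [-3.138 -0.544  0.153] F [ 0.2 -0.2  0.2] w 0.448 q [-0.201 -0.911  2.306  0.195  1.237  1.2  ]
0 [-0.0132, -0.0001, 0.0246] [-0.0007, 0.0011, -0.0001]
1 [-0.0133, -0.0001, 0.0246] [-0.0007, 0.0011, -0.0]
2 [-0.0133, -0.0001, 0.0246] [-0.0007, 0.0011, -0.0001]
3 [-0.0133, -0.0001, 0.0246] [-0.0007, 0.0011, -0.0001]
4 [-0.0133, -0.0002, 0.0246] [-0.0007, 0.0011, -0.0001]
```

Emit:
servo_tool(series=[{"gripper": 45,"translation": [-0.0133,0,0.0246],"twist": [0,0.001,0]},{"gripper": 45,"translation": [-0.0133,0,0.0246],"twist": [0,0.001,0]},{"gripper": 45,"translation": [-0.0133,0,0.0246],"twist": [0,0.001,0]},{"gripper": 45,"translation": [-0.0133,0,0.0246],"twist": [0,0.001,0]},{"gripper": 45,"translation": [-0.0133,0,0.0246],"twist": [0,0.001,0]}])

```text
clock: 11.7
eef_pos: [0.431, 0.0388, 0.1567]
tcp_rot: [3.141, -0.559, 0.154]
force: [0.1, -0.0, 0.2]
width: 0.446
```

Emit:
servo_tool(series=[{"gripper": 45,"translation": [0,0,0],"twist": [0,0,0]},{"gripper": 45,"translation": [0,0,0],"twist": [0,0,0]},{"gripper": 45,"translation": [0,0,0],"twist": [0,0,0]},{"gripper": 45,"translation": [0,0,0],"twist": [0,0,0]},{"gripper": 45,"translation": [0,0,0],"twist": [0,0,0]}])

```text
clock: 12.12
eef_pos: [0.4306, 0.0387, 0.1575]
tcp_rot: [-3.142, -0.559, 0.154]
force: [0.1, 0.3, -0.3]
width: 0.449
```

```bash
python3 - <<'E'
from ik import *
from m import *
show()
Rr=down(YS,.55);f=Rr.apply([0,0,1]);H=handle(0)
b=plan(H-.003*f,Rr,5)
crop(T,255,130,335,225,8,"pics/t8.png"); crop(S,240,150,370,250,6,"pics/s13.png")
E
```

```text
t 12.22 p [0.43   0.0389 0.1562] rpy [-3.141 -0.557  0.154] F [ 0.6 -0.1 -0.3] w 0.449 q [-0.193 -0.817  2.486  0.223  0.955  1.143]
0 [-0.0009, -0.0002, 0.0166] [-0.0002, -0.0014, 0.0001]
1 [-0.0008, -0.0002, 0.0166] [-0.0002, -0.0014, 0.0002]
2 [-0.0008, -0.0002, 0.0166] [-0.0003, -0.0013, 0.0001]
3 [-0.0008, -0.0003, 0.0166] [-0.0002, -0.0014, 0.0001]
4 [-0.0008, -0.0003, 0.0166] [-0.0002, -0.0014, 0.0001]
```

View pics/t8.png

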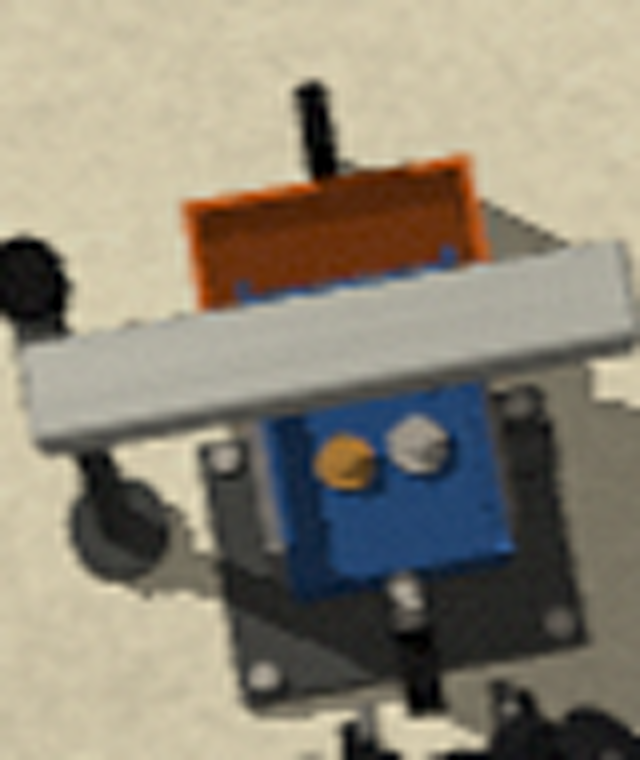

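View pics/s13.png

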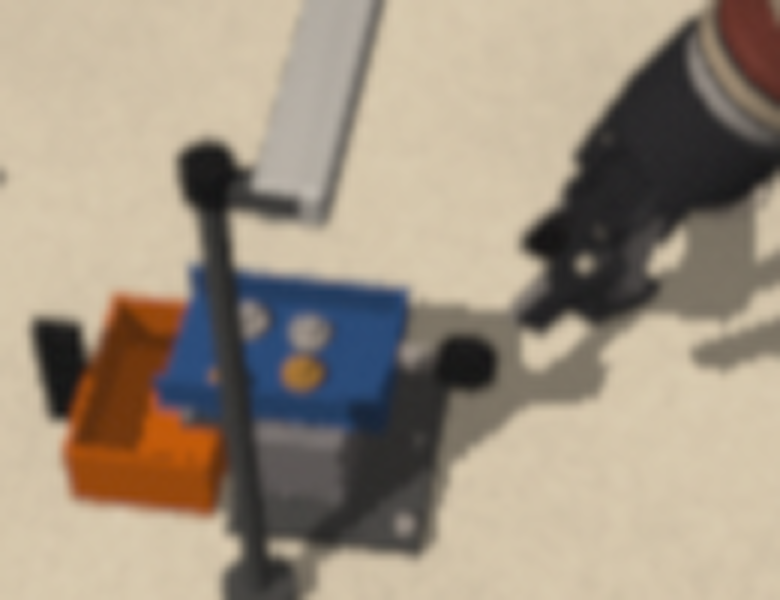

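```bash
python3 - <<'E'
from ik import *
class F: pass
from m import T
def loc(p): return R.from_euler("z",-YS).apply(np.asarray(p)-O)
for n,x,y,z in(("tubL",185,203,.042),("tubR",470,155,.042),("lipL",243,282,.088),("lipR",452,248,.088),("handle",420,665,.085)):
    print(n,loc(onz(T,255+(x+.5)/8-.5,130+(y+.5)/8-.5,z)).round(4))
p=cur()[0]; print(loc(p))
E
```

```text
tubL [0.122  0.0538 0.042 ]
tubR [ 0.1215 -0.0527  0.042 ]
lipL [0.0729 0.0374 0.088 ]
lipR [ 0.0721 -0.0377  0.088 ]
handle [-0.0745 -0.0001  0.085 ]
[-0.11767316 -0.00110637  0.15509914]
```

Emit:
servo_tool(series=[{"gripper": 45,"translation": [-0.001,0,0.0166],"twist": [0,-0.001,0]},{"gripper": 45,"translation": [-0.001,0,0.0166],"twist": [0,-0.001,0]},{"gripper": 45,"translation": [-0.0008,-0.0005,0.0166],"twist": [0,-0.001,0]},{"gripper": 45,"translation": [-0.0008,-0.0005,0.0166],"twist": [0,-0.001,0]},{"gripper": 45,"translation": [-0.0008,0,0.0166],"twist": [0,-0.001,0]}])

```text
clock: 12.73
eef_pos: [0.4688, 0.0464, 0.0807]
tcp_rot: [-3.14, -0.55, 0.153]
force: [0.5, 0.1, 0.5]
width: 0.448
```

Emit:
servo_tool(series=[{"gripper": 45,"translation": [0,0,0],"twist": [0,0,0]},{"gripper": 45,"translation": [0,0,0],"twist": [0,0,0]},{"gripper": 45,"translation": [0,0,0],"twist": [0,0,0]},{"gripper": 45,"translation": [0,0,0],"twist": [0,0,0]},{"gripper": 45,"translation": [0,0,0],"twist": [0,0,0]}])

```text
clock: 13.15
eef_pos: [0.4689, 0.0461, 0.0826]
tcp_rot: [-3.141, -0.552, 0.153]
force: [0.5, -0.5, -0.2]
width: 0.448
```

```bash
python3 - <<'E'
from ik import *
from m import *
show()
Rr=down(YS,.55);f=Rr.apply([0,0,1]);H=handle(0)
b=plan(H-.003*f,Rr,1)
crop(T,255,130,335,225,8,"pics/t9.png"); crop(S,240,150,370,250,6,"pics/s14.png")
E
```

```text
t 13.25 p [0.4687 0.0461 0.0822] rpy [-3.14  -0.551  0.153] F [-0.7 -0.2 -0.7] w 0.451 q [-0.147 -0.504  2.445  0.249  0.686  1.118]
0 [0.0013, -0.0, -0.0007] [-0.0014, -0.0011, 0.0003]
```

View pics/t9.png

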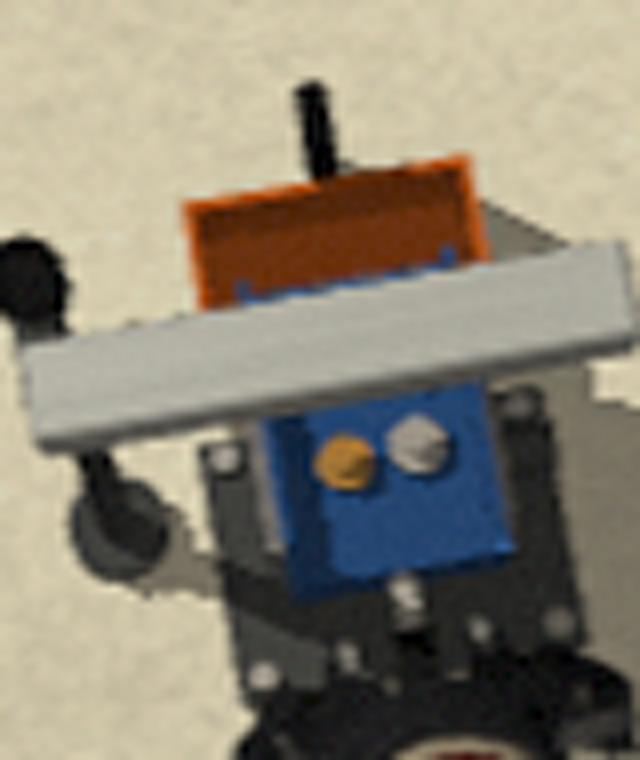

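View pics/s14.png

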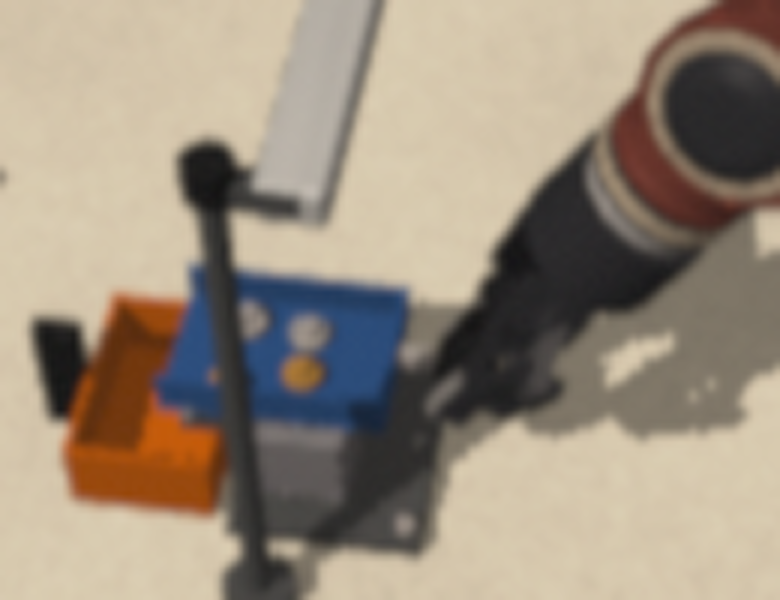

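Emit:
servo_tool(series=[{"gripper": 0,"translation": [0,0,0],"twist": [0,0,0]},{"gripper": 0,"translation": [0,0,0],"twist": [0,0,0]},{"gripper": 0,"translation": [0,0,0],"twist": [0,0,0]},{"gripper": 0,"translation": [0,0,0],"twist": [0,0,0]},{"gripper": 0,"translation": [0,0,0],"twist": [0,0,0]}], force=45)

```text
clock: 13.67
eef_pos: [0.4684, 0.046, 0.0816]
tcp_rot: [-3.141, -0.549, 0.154]
force: [-5.8, -1.2, 4.6]
width: 0.157
```

```bash
python3 - <<'E'
from ik import *
show()
p,q,o=cur()
# lift arc relative, in tool axes with fixed orientation lean .55
Rr=down(YS,.55)
ths=np.arange(0,.71,.05)
for a,b in zip(ths[:-1],ths[1:]): print(round(b,2),Rr.inv().apply(handle(b)-handle(a)).round(4), loc if 0 else handle(b).round(3))
E
```

```text
t 13.67 p [0.4684 0.046  0.0816] rpy [-3.141 -0.549  0.154] F [-5.8 -1.2  4.6] w 0.157 q [-0.147 -0.502  2.444  0.249  0.686  1.118]
0.05 [ 0.0042 -0.     -0.0053] [0.472 0.047 0.088]
0.1 [ 0.0044  0.     -0.0051] [0.473 0.047 0.094]
0.15 [ 0.0047 -0.     -0.0049] [0.474 0.047 0.101]
0.2 [ 0.0049  0.     -0.0047] [0.476 0.047 0.108]
0.25 [ 0.0052 -0.     -0.0044] [0.478 0.048 0.114]
0.3 [ 0.0054  0.     -0.0041] [0.48  0.048 0.12 ]
0.35 [ 0.0056  0.     -0.0039] [0.483 0.048 0.127]
0.4 [ 0.0058 -0.     -0.0036] [0.486 0.049 0.133]
0.45 [ 0.0059  0.     -0.0033] [0.489 0.049 0.139]
0.5 [ 0.0061 -0.     -0.003 ] [0.493 0.05  0.144]
0.55 [ 0.0062  0.     -0.0027] [0.497 0.05  0.15 ]
0.6 [ 0.0063  0.     -0.0024] [0.501 0.051 0.155]
0.65 [ 0.0065 -0.     -0.002 ] [0.505 0.052 0.16 ]
0.7 [ 0.0066  0.     -0.0017] [0.51  0.053 0.165]
```

Emit:
servo_tool(series=[{"gripper": 0,"translation": [0.0033,0,-0.0042],"twist": [0,0,0]},{"gripper": 0,"translation": [0.0035,0,-0.0041],"twist": [0,0,0]},{"gripper": 0,"translation": [0.0036,0,-0.004],"twist": [0,0,0]},{"gripper": 0,"translation": [0.0038,0,-0.0039],"twist": [0,0,0]},{"gripper": 0,"translation": [0.004,0,-0.0038],"twist": [0,0,0]}])

```text
clock: 14.08
eef_pos: [0.4722, 0.0467, 0.106]
tcp_rot: [-3.14, -0.545, 0.154]
force: [6.1, -2.5, -8.4]
width: 0.161
```

```bash
python3 - <<'E'
from ik import *
from m import *
show()
crop(S,240,150,370,250,6,"pics/s15.png")
E
```

```text
t 14.18 p [0.4724 0.0467 0.1067] rpy [-3.141 -0.546  0.154] F [-1.8 -3.9 -2. ] w 0.157 q [-0.143 -0.537  2.419  0.227  0.747  1.147]
```

View pics/s15.png

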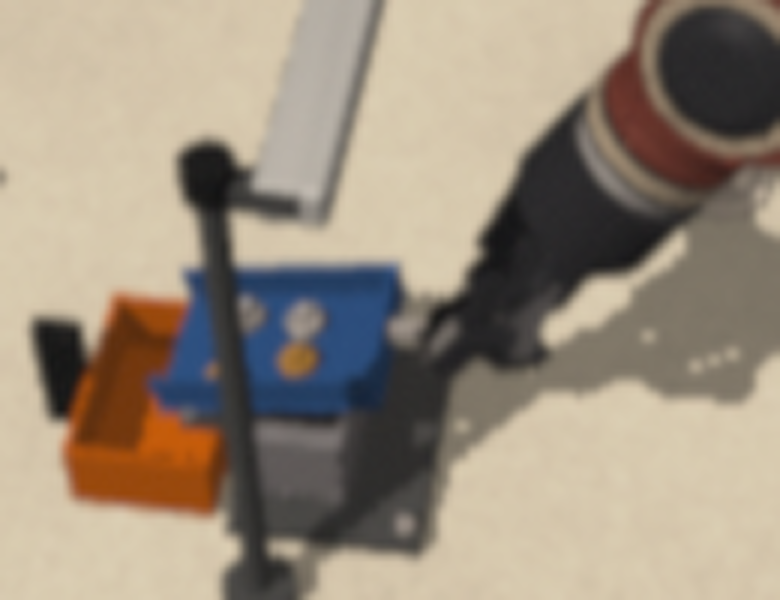

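Emit:
servo_tool(series=[{"gripper": 0,"translation": [0.0041,0,-0.0036],"twist": [0,0,0]},{"gripper": 0,"translation": [0.0042,0,-0.0034],"twist": [0,0,0]},{"gripper": 0,"translation": [0.0043,0,-0.0033],"twist": [0,0,0]},{"gripper": 0,"translation": [0.0045,0,-0.0031],"twist": [0,0,0]},{"gripper": 0,"translation": [0.0046,0,-0.0029],"twist": [0,0,0]}])

```text
clock: 14.6
eef_pos: [0.4815, 0.0482, 0.1307]
tcp_rot: [-3.14, -0.543, 0.154]
force: [-0.5, -4.8, -5.7]
width: 0.158
```

Emit:
servo_tool(series=[{"gripper": 0,"translation": [0.0024,0,-0.0014],"twist": [0,0,0]},{"gripper": 0,"translation": [0.0024,0,-0.0013],"twist": [0,0,0]},{"gripper": 0,"translation": [0.0024,0,-0.0013],"twist": [0,0,0]},{"gripper": 0,"translation": [0.0024,0,-0.0012],"twist": [0,0,0]},{"gripper": 0,"translation": [0.0024,0,-0.0012],"twist": [0,0,0]}])

```text
clock: 15.02
eef_pos: [0.4883, 0.0492, 0.1423]
tcp_rot: [-3.14, -0.543, 0.154]
force: [-3.6, -5.4, -4.3]
width: 0.156
```

```bash
cat > look.py <<'E'
from ik import *
from m import *
import sys
show(); p,q,o=cur()
Rr=q; g=p+q.apply([0,0,.003]); l=R.from_euler("z",-YS).apply(g-st(.06,0,.068)); print("grip rel hinge",l.round(4),"R",np.hypot(l[0],l[2]).round(4),"theta",round(np.arctan2(l[2],-l[0])-np.arctan2(12,135),3))
n=sys.argv[1]
crop(S,240,150,370,250,6,f"pics/s{n}.png");crop(T,255,120,335,215,8,f"pics/t{n}.png")
E
python3 look.py 16
```

```text
t 15.12 p [0.4887 0.0493 0.143 ] rpy [-3.14  -0.544  0.154] F [-4.3 -5.  -3.1] w 0.159 q [-0.129 -0.536  2.353  0.203  0.81   1.186]
grip rel hinge [-1.161e-01  1.000e-04  7.240e-02] R 0.1368 theta 0.469
```

View pics/s16.png

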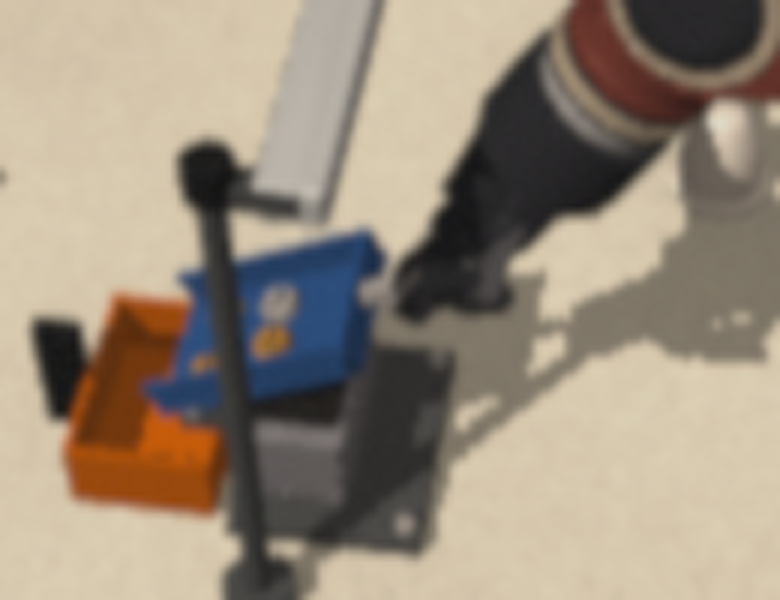

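View pics/t16.png

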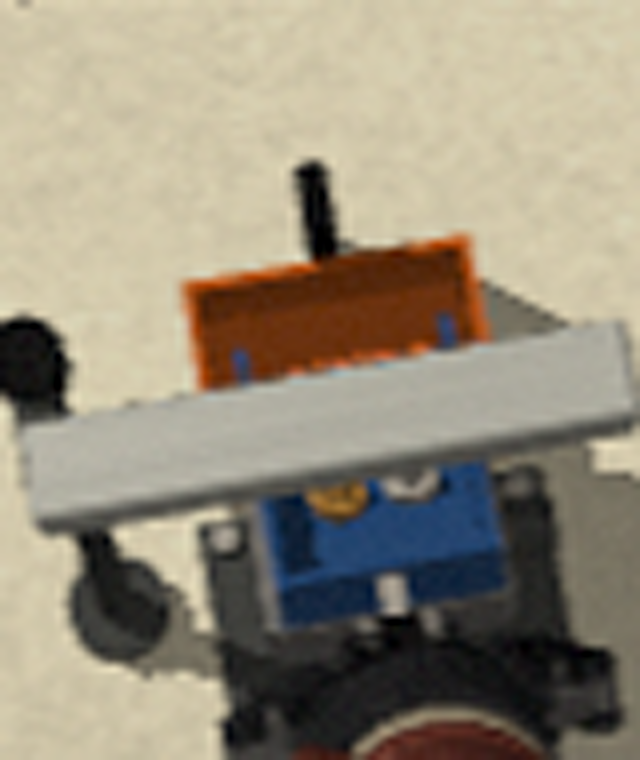

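Emit:
servo_tool(series=[{"gripper": 0,"translation": [0.0025,0,-0.0011],"twist": [0,0,0]},{"gripper": 0,"translation": [0.0025,0,-0.0011],"twist": [0,0,0]},{"gripper": 0,"translation": [0.0025,0,-0.001],"twist": [0,0,0]},{"gripper": 0,"translation": [0.0025,0,-0.001],"twist": [0,0,0]},{"gripper": 0,"translation": [0.0025,0,-0.001],"twist": [0,0,0]}])

```text
clock: 15.53
eef_pos: [0.4963, 0.0505, 0.1535]
tcp_rot: [-3.14, -0.543, 0.154]
force: [-2.4, -4.5, -3.5]
width: 0.156
```

```bash
python3 look.py 17
```

```text
t 15.63 p [0.4968 0.0506 0.1542] rpy [-3.14  -0.545  0.154] F [-3.6 -4.5 -2.6] w 0.156 q [-0.123 -0.523  2.325  0.197  0.822  1.198]
grip rel hinge [-1.079e-01  1.000e-04  8.360e-02] R 0.1365 theta 0.571
```

View pics/s17.png

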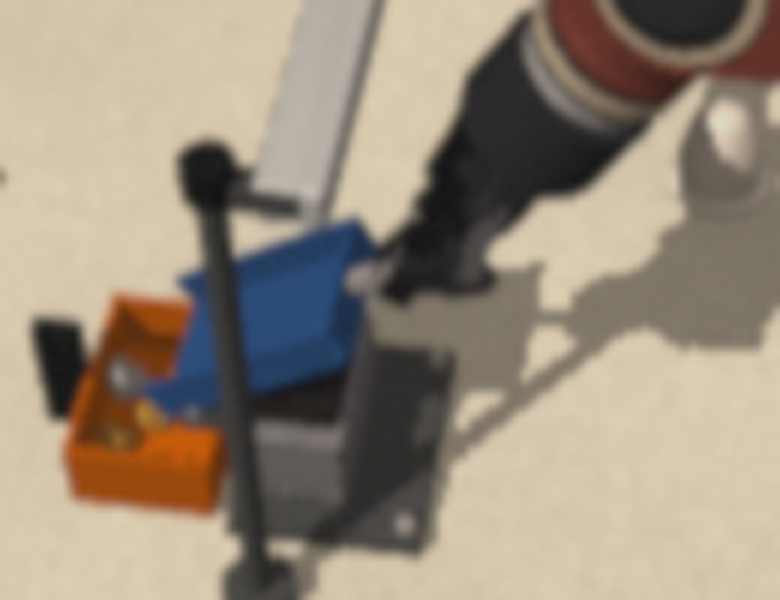

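Emit:
servo_tool(series=[{"gripper": 0,"translation": [0.0025,0,-0.0009],"twist": [0,0,0]},{"gripper": 0,"translation": [0.0025,0,-0.0009],"twist": [0,0,0]},{"gripper": 0,"translation": [0,0,0],"twist": [0,0,0]},{"gripper": 0,"translation": [0,0,0],"twist": [0,0,0]},{"gripper": 0,"translation": [0,0,0],"twist": [0,0,0]}])

```text
clock: 16.05
eef_pos: [0.5003, 0.0511, 0.1584]
tcp_rot: [-3.14, -0.546, 0.154]
force: [-2.2, -4.9, -6.3]
width: 0.16
```

```bash
python3 look.py 18
```

```text
t 16.15 p [0.5003 0.0512 0.1584] rpy [-3.14  -0.546  0.154] F [-2.1 -3.7 -4.3] w 0.156 q [-0.12  -0.518  2.315  0.195  0.825  1.202]
grip rel hinge [-0.1044  0.0002  0.0878] R 0.1364 theta 0.611
```

View pics/s18.png

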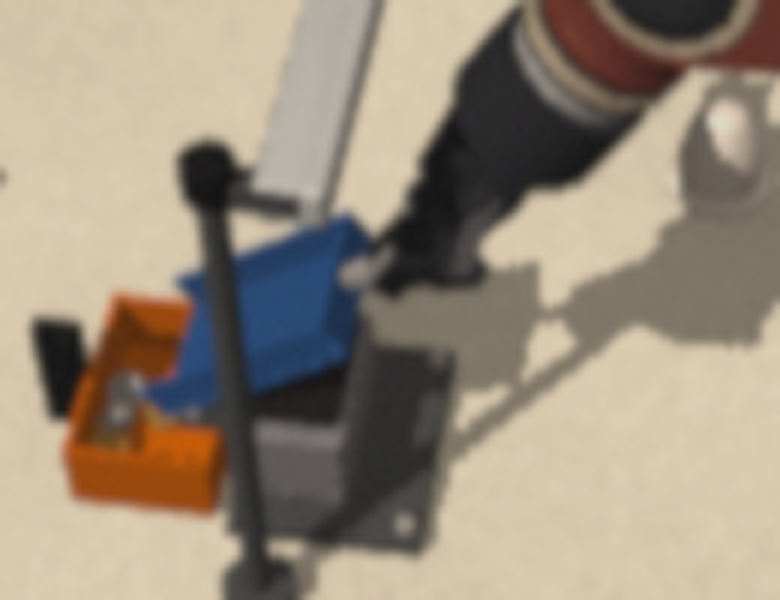

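View pics/t18.png

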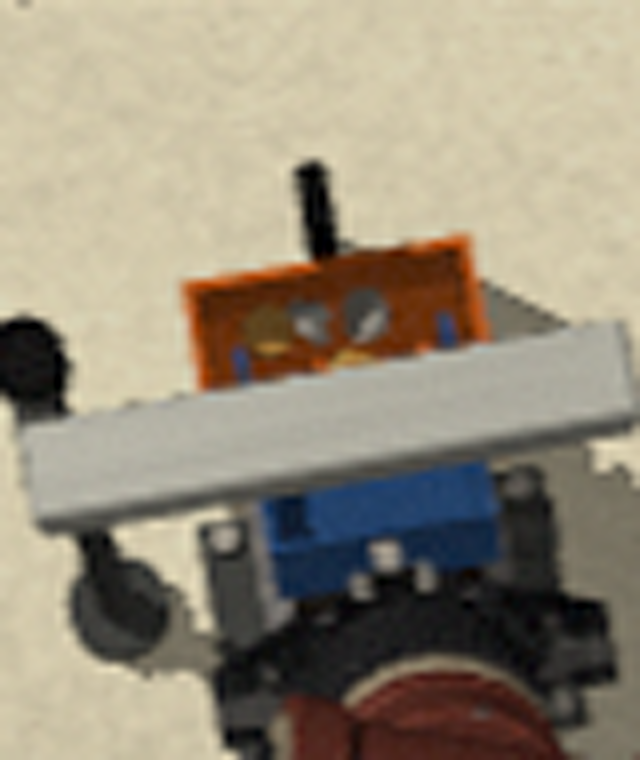

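```bash
python3 - <<'E'
from ik import *
from m import *
crop(S,248,195,285,240,16,"pics/s19.png"); crop(T,275,145,320,175,16,"pics/t19.png")
loc=lambda p:R.from_euler("z",-YS).apply(np.asarray(p)-O)
for z in(.01,.065): print(loc(onz(T,255+345.5/8-.5,120+358.5/8-.5,z)).round(4))
E
```

```text
[0.0934 0.0002 0.01  ]
[0.0754 0.0012 0.065 ]
```

View pics/s19.png

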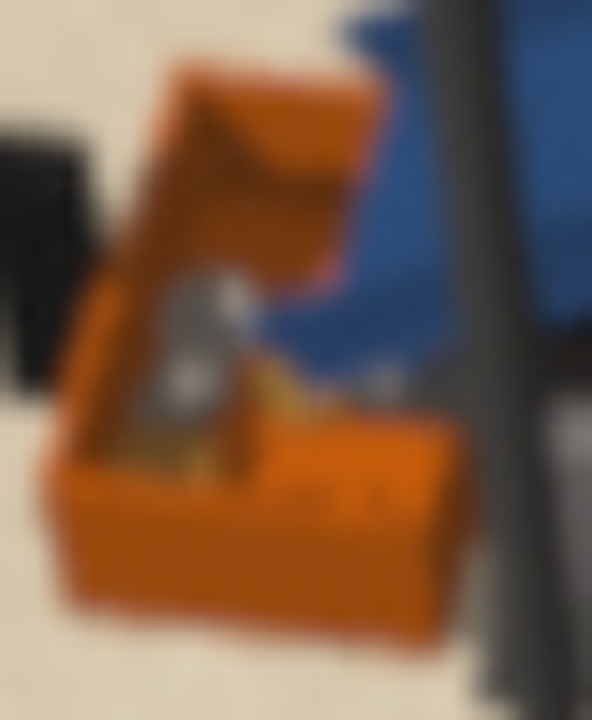

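View pics/t19.png

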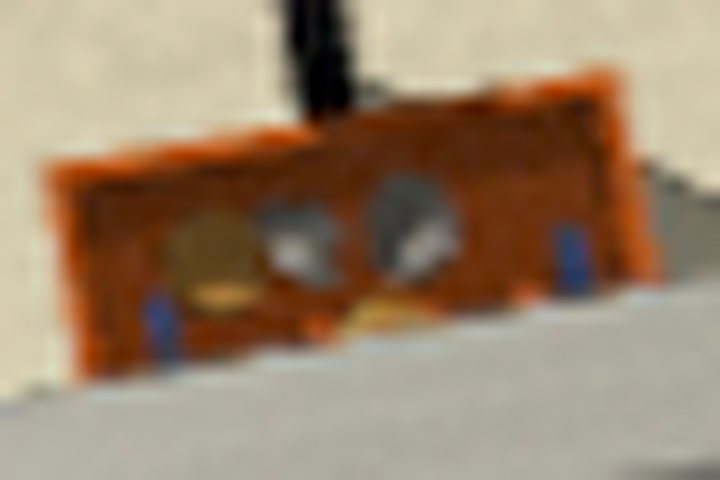

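Emit:
servo_tool(series=[{"gripper": 0,"translation": [-0.0025,0,0.0009],"twist": [0,0,0]},{"gripper": 0,"translation": [-0.0025,0,0.0009],"twist": [0,0,0]},{"gripper": 0,"translation": [-0.0025,0,0.001],"twist": [0,0,0]},{"gripper": 0,"translation": [-0.0025,0,0.001],"twist": [0,0,0]},{"gripper": 0,"translation": [-0.0025,0,0.001],"twist": [0,0,0]}])

```text
clock: 16.67
eef_pos: [0.495, 0.0502, 0.1519]
tcp_rot: [-3.14, -0.556, 0.153]
force: [3.0, 1.4, 1.8]
width: 0.155
```

Emit:
servo_tool(series=[{"gripper": 0,"translation": [-0.0025,0,0.0011],"twist": [0,0,0]},{"gripper": 0,"translation": [-0.0025,0,0.0011],"twist": [0,0,0]},{"gripper": 0,"translation": [-0.0024,0,0.0012],"twist": [0,0,0]},{"gripper": 0,"translation": [-0.0024,0,0.0012],"twist": [0,0,0]},{"gripper": 0,"translation": [-0.0024,0,0.0013],"twist": [0,0,0]}])

```text
clock: 17.08
eef_pos: [0.4858, 0.0488, 0.1376]
tcp_rot: [-3.14, -0.549, 0.153]
force: [-1.9, -0.5, 5.6]
width: 0.154
```

Emit:
servo_tool(series=[{"gripper": 0,"translation": [-0.0024,0,0.0013],"twist": [0,0,0]},{"gripper": 0,"translation": [-0.0024,0,0.0014],"twist": [0,0,0]},{"gripper": 0,"translation": [-0.0023,0,0.00145],"twist": [0,0,0]},{"gripper": 0,"translation": [-0.0023,0,0.00145],"twist": [0,0,0]},{"gripper": 0,"translation": [-0.00225,0,0.00155],"twist": [0,0,0]}])

```text
clock: 17.5
eef_pos: [0.4795, 0.0478, 0.1251]
tcp_rot: [-3.14, -0.549, 0.153]
force: [-1.8, -2.3, 3.5]
width: 0.156
```

Emit:
servo_tool(series=[{"gripper": 0,"translation": [-0.00225,0,0.00155],"twist": [0,0,0]},{"gripper": 0,"translation": [-0.00215,0,0.00165],"twist": [0,0,0]},{"gripper": 0,"translation": [-0.00215,0,0.00165],"twist": [0,0,0]},{"gripper": 0,"translation": [-0.0021,0,0.0017],"twist": [0,0,0]},{"gripper": 0,"translation": [-0.0021,0,0.0017],"twist": [0,0,0]}])

```text
clock: 17.92
eef_pos: [0.4748, 0.0471, 0.1125]
tcp_rot: [-3.14, -0.549, 0.153]
force: [-2.6, -3.6, 4.6]
width: 0.157
```

```bash
python3 look.py 20
```

```text
t 18.02 p [0.4747 0.0471 0.1121] rpy [-3.14  -0.549  0.153] F [ 1.  -3.9  0.4] w 0.155 q [-0.142 -0.54   2.411  0.225  0.755  1.152]
grip rel hinge [-0.1303  0.      0.0416] R 0.1368 theta 0.22
```

View pics/s20.png

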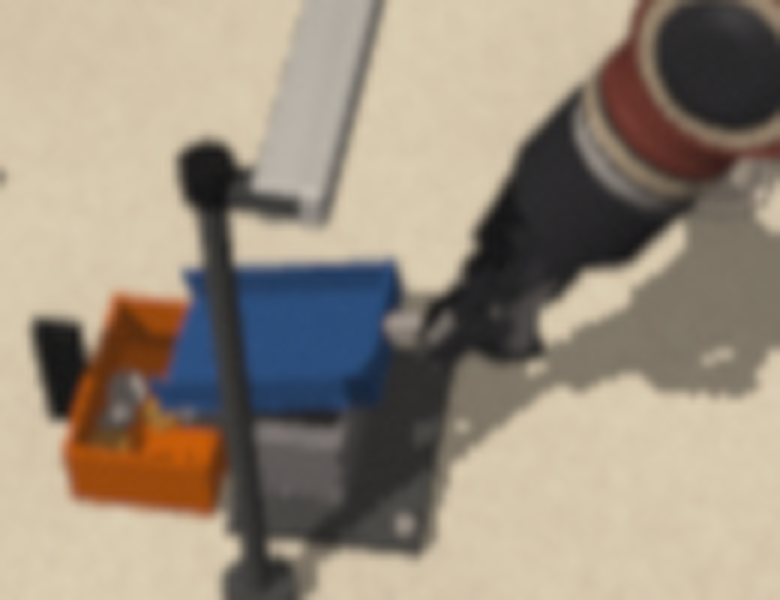

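Emit:
servo_tool(series=[{"gripper": 0,"translation": [-0.00205,0,0.0018],"twist": [0,0,0]},{"gripper": 0,"translation": [-0.00205,0,0.0018],"twist": [0,0,0]},{"gripper": 0,"translation": [-0.002,0,0.0019],"twist": [0,0,0]},{"gripper": 0,"translation": [-0.002,0,0.0019],"twist": [0,0,0]},{"gripper": 0,"translation": [-0.0019,0,0.00195],"twist": [0,0,0]}])

```text
clock: 18.43
eef_pos: [0.4713, 0.0466, 0.0995]
tcp_rot: [-3.14, -0.549, 0.153]
force: [-3.0, -4.5, 3.8]
width: 0.158
```

Emit:
servo_tool(series=[{"gripper": 0,"translation": [-0.0019,0,0.00195],"twist": [0,0,0]},{"gripper": 0,"translation": [-0.0018,0,0.002],"twist": [0,0,0]},{"gripper": 0,"translation": [-0.0018,0,0.002],"twist": [0,0,0]},{"gripper": 0,"translation": [-0.00175,0,0.00205],"twist": [0,0,0]},{"gripper": 0,"translation": [-0.0009,0,0.001],"twist": [0,0,0]}])

```text
clock: 18.85
eef_pos: [0.4692, 0.0462, 0.0875]
tcp_rot: [-3.14, -0.549, 0.153]
force: [-0.2, -4.6, 2.7]
width: 0.159
```

Emit:
servo_tool(series=[{"gripper": 0,"translation": [-0.0009,0,0.001],"twist": [0,0,0]},{"gripper": 0,"translation": [-0.0008,0,0.001],"twist": [0,0,0]},{"gripper": 0,"translation": [-0.0008,0,0.001],"twist": [0,0,0]},{"gripper": 0,"translation": [-0.0004,0,0.0005],"twist": [0,0,0]},{"gripper": 0,"translation": [0,0,0],"twist": [0,0,0]}])

```text
clock: 19.27
eef_pos: [0.4687, 0.0461, 0.0833]
tcp_rot: [-3.14, -0.55, 0.153]
force: [1.2, -4.6, 1.4]
width: 0.155
```

```bash
python3 look.py 21
```

```text
t 19.37 p [0.4687 0.0462 0.0833] rpy [-3.14  -0.55   0.153] F [ 2.7 -5.3  0.1] w 0.157 q [-0.147 -0.505  2.443  0.248  0.69   1.12 ]
grip rel hinge [-0.1364  0.      0.0127] R 0.137 theta 0.004
```

View pics/s21.png

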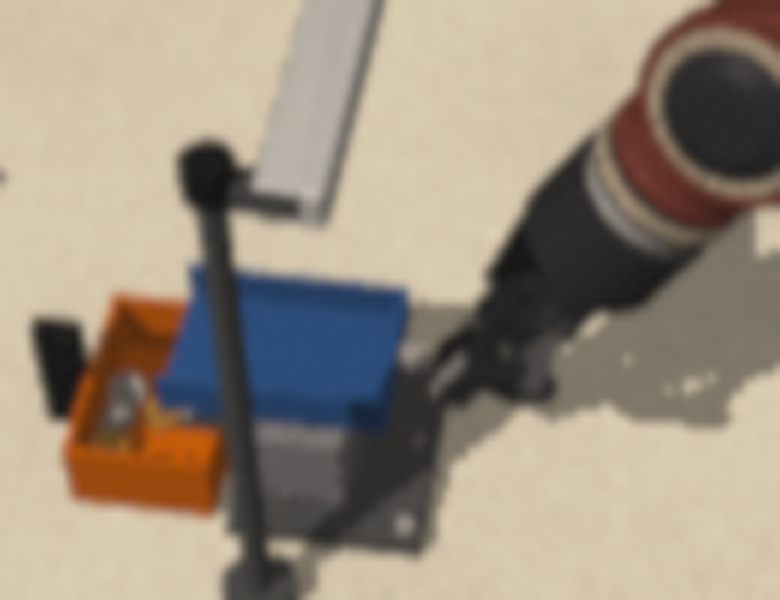

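Emit:
servo_tool(series=[{"gripper": 0,"translation": [-0.0002,0,0.0004],"twist": [0,0,0]},{"gripper": 0,"translation": [-0.0002,0,0.0004],"twist": [0,0,0]},{"gripper": 0,"translation": [-0.0002,0,0.0004],"twist": [0,0,0]},{"gripper": 0,"translation": [-0.0002,0,0.0004],"twist": [0,0,0]},{"gripper": 0,"translation": [0,0,0],"twist": [0,0,0]}])

```text
clock: 19.78
eef_pos: [0.4688, 0.0462, 0.083]
tcp_rot: [-3.14, -0.548, 0.155]
force: [-23.2, -7.4, 23.6]
width: 0.157
```

Emit:
servo_tool(series=[{"gripper": 0,"translation": [0.0002,0,-0.0005],"twist": [0,0,0]},{"gripper": 0,"translation": [0.0002,0,-0.0004],"twist": [0,0,0]},{"gripper": 0,"translation": [0,0,0],"twist": [0,0,0]},{"gripper": 0,"translation": [0,0,0],"twist": [0,0,0]},{"gripper": 0,"translation": [0,0,0],"twist": [0,0,0]}])

```text
clock: 20.2
eef_pos: [0.4687, 0.0462, 0.083]
tcp_rot: [-3.14, -0.549, 0.154]
force: [-5.8, -6.6, 8.4]
width: 0.156
```

Emit:
servo_tool(series=[{"gripper": 45,"translation": [0,0,0],"twist": [0,0,0]},{"gripper": 45,"translation": [0,0,0],"twist": [0,0,0]},{"gripper": 45,"translation": [0,0,0],"twist": [0,0,0]},{"gripper": 45,"translation": [0,0,0],"twist": [0,0,0]},{"gripper": 45,"translation": [0,0,0],"twist": [0,0,0]}])

```text
clock: 20.62
eef_pos: [0.4679, 0.0466, 0.0817]
tcp_rot: [-3.139, -0.547, 0.153]
force: [-0.1, -0.7, -0.2]
width: 0.449
```

Emit:
servo_tool(series=[{"gripper": 45,"translation": [0,0,-0.01],"twist": [0,0,0]},{"gripper": 45,"translation": [0,0,-0.016],"twist": [0,0,0]},{"gripper": 45,"translation": [0,0,-0.016],"twist": [0,0,0]},{"gripper": 45,"translation": [0,0,-0.016],"twist": [0,0,0]},{"gripper": 45,"translation": [0,0,-0.016],"twist": [0,0,0]}])

```text
clock: 21.03
eef_pos: [0.4296, 0.0405, 0.1456]
tcp_rot: [-3.139, -0.548, 0.153]
force: [0.6, -0.6, 1.0]
width: 0.451
```

Emit:
servo_tool(series=[{"gripper": 45,"translation": [0.012,0,-0.022],"twist": [0,0,0]},{"gripper": 45,"translation": [0.012,0,-0.022],"twist": [0,0,0]},{"gripper": 45,"translation": [0.012,0,-0.022],"twist": [0,0,0]},{"gripper": 45,"translation": [0,0,0],"twist": [0,0,0]},{"gripper": 45,"translation": [0,0,0],"twist": [0,0,0]}])

```text
clock: 21.45
eef_pos: [0.4273, 0.0395, 0.2227]
tcp_rot: [-3.141, -0.552, 0.154]
force: [0.6, -0.7, 0.0]
width: 0.451
```

```bash
python3 look.py 22; python3 - <<'E'
from m import *
cv2.imwrite("pics/s23.png",S["img"]);cv2.imwrite("pics/t23.png",T["img"])
E
```

```text
t 21.55 p [0.4262 0.0397 0.2192] rpy [-3.139 -0.547  0.153] F [-0.5  0.1 -0.9] w 0.449 q [-0.191 -0.878  2.409  0.201  1.1    1.181]
grip rel hinge [-0.1793  0.0002  0.1487] R 0.2329 theta 0.604
```

View pics/s22.png

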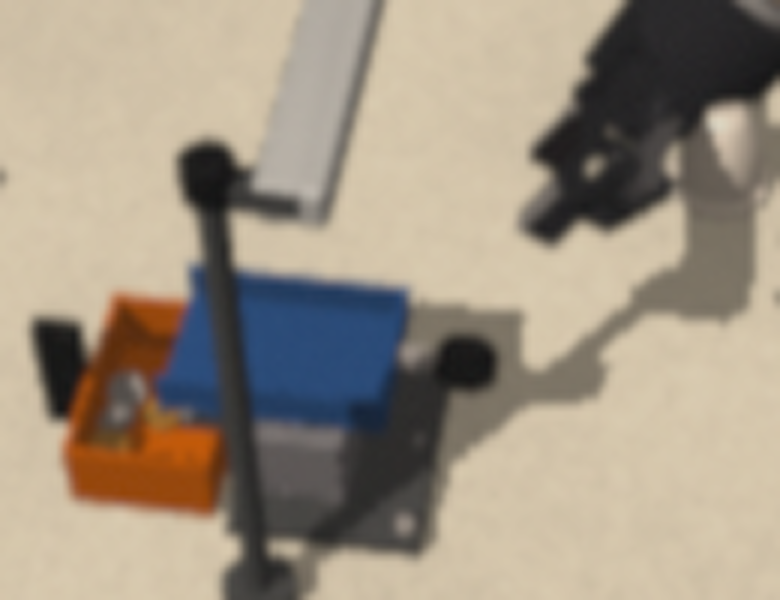

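View pics/t22.png

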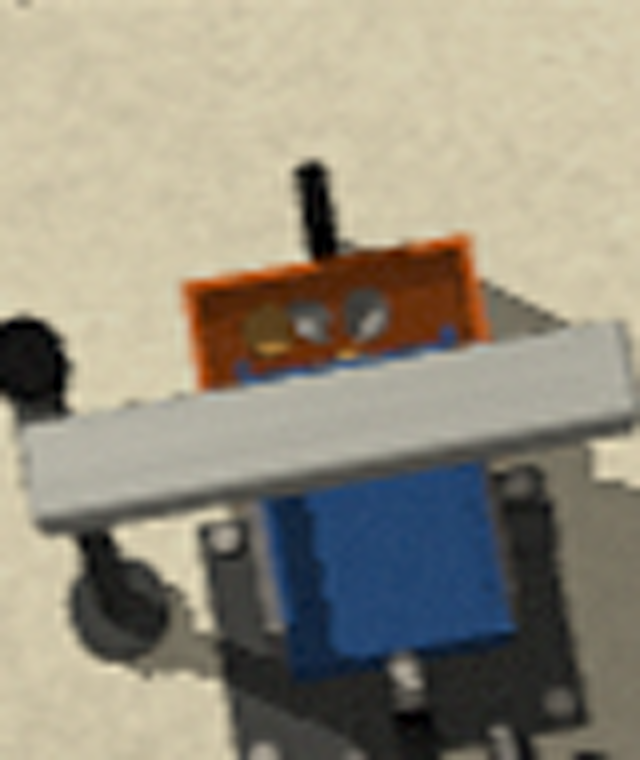

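View pics/t23.png

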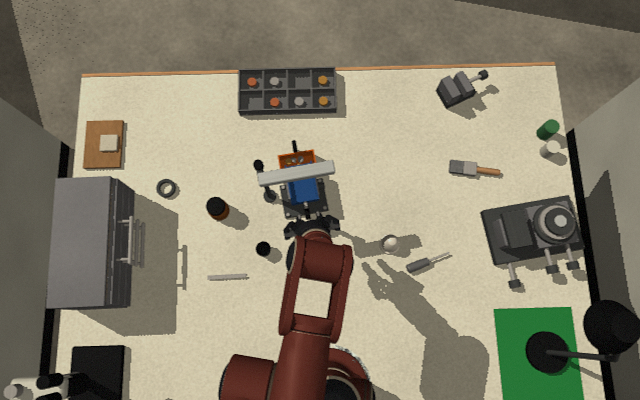

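The side and top views show the tray level and empty, all four blanks in the tub, the tub square to the station, and the bystanders where they began.

```bash
python3 -c "
from bench import r
print(r.close_job())"
```

```text
the job is handed in; nothing more can be done
None
```

The job is done and handed in at about 21.6 s, with the gripper clear of everything.

- **Tub:** I carried it by its black grip and slid it in low from the station's right side. Its measured place is about 7 mm from the foot's front face and 0.5 mm off centre. It is square to the station, and the grip faces away.
- **Tray:** I pinched the disc handle with the gripper leaned back about 31° and raised the tray to about 0.61 rad. The blanks slid somewhere between 0.47 and 0.57 rad. I lowered it in small steps until the foot pushed back, eased off, and let go.

**Last checks:**
- Both views show the tray level and empty, with two steel and two brass blanks in the tub.
- One brass blank is partly hidden under the lip. I judged it to be in the tub from the side view, where it lies below the lip.
- The bystanders look unmoved, and the force readings gave no sign of touching the light bar.
- Upward force reached 24 N (about 34 N in all) for a moment as the tray seated, so I backed off before releasing.
- On the first try at a 40° lean, joint 2 stopped at its limit of -1.01 rad. I used the smaller lean from then on.

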